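# Lever open the dropper-bottle drum and fill its honeycomb

### The arm

A 6-joint arm with a two-finger parallel gripper is mounted at the origin on the work surface. World frame = base frame: x ahead of the robot, y to its left, z up, the work surface at z = 0. Lengths are in mm, angles in rad, forces in N, time in s.
With the tool pointing down it reaches from about 250 to 800 mm from the base axis. Payload 8.5 kg.
Tool frame: the origin (TCP) lies on the centre line of the jaws, within the pads' length; the fingertips stand tcp_to_tips ahead of it and the grasp point (between the pads) lies 3 mm ahead of it (tcp_to_tips is the distance from the TCP to the fingertips, in mm); z points along the fingers, y is the direction in which the jaws open and shut (so a half turn about z gives the same grasp; the last joint's range is limited). The gripper opens to 85 mm and grips with 20 to 120 N. Pads are 22 mm wide; open, the fingers measure 114 mm over their backs; the gripper's body (76 mm by 85 mm) begins 54 mm behind the grasp point. The pads swing forward as they close: fully open they stand 13 mm farther back than shut.
Start: joints at [1.239, 0.238, -0.013, 1.319, 0, 1.571], TCP at [171, 496.323, 224.276] pointing down, gripper open.
Joint ranges: [-2.66, 2.66], [-1.03, 1.9], [-1.14, 1.46], [-1.82, 2.27], [-1.45, 1.34], [-3.14, 3.14]. Speed limits (rad/s): [2.22, 2.22, 2.79, 3.14, 3.14, 3.14].

### API

Orientations are given as a unit quaternion [w, x, y, z].
In Python, from workcell import get_obs, grab_frame, camera_params, finish_job, tcp_to_tips gives the robot as it stands.
- The arm moves only by the tool arm_command, never from a script. Its argument "increments" is a list of rows, each a list of 7 numbers: the shift along the tool's x, y, z in m, then the turn, a rotation vector about the tool's x, y, z in degrees, then the closure, from -1 (fully open) to 1 (shut). In form: [[tx, ty, tz, ax, ay, az, grip], ...]. A call has 1 to 5 rows; each row shifts and turns the commanded pose from where the row before left it, along the tool's axes as they then stand; what a row does not reach is not made up. A row lasts 1/12 s, in which the tool goes at most 41.7 mm and 7.16 degrees, less where a joint would pass 70% of its speed; a pose out of reach is approached as far as the arm can. A call is refused whole if a number of a shift passes 0.0417 or a number of a turn 7.16, either way. A call with a gripper value outside its range is refused whole. The fingers move at their own pace and stop on an object; "grip_force" is the grip in N (left out, the last holds). Time passes only in rows, so rows that do not move let the fingers close. It gives the time, the measured TCP pose, the force and the opening at its end, in the units of the state.
- get_obs(): the state, without advancing time (a new reading comes with each control period).
- grab_frame(name): name is "side" or "top" or "wrist"; returns the picture (480x640x3 uint8, red, green, blue); there is no depth.
- camera_params(name): a dict with "mtx" (3x3 intrinsics, pixels), "position" and "rotation" of the camera in the world; the wrist camera has in their place "T_tool_cam" (4x4, takes a point from camera to tool coordinates, whose origin is the TCP and whose axes are the flange's). Camera axes: x right, y down, z forward; pixel columns grow to the right and rows downward; lengths in mm; the calibration is good to about 2 mm. A picture is of the moment at which its call begins: read the wrist's pose just before it. camera_params takes no time and is no camera call.
- finish_job(): hands the job in, once; it reports no verdict.
The state is a dict: "time": time; "qpos": joint angles; "dq": joint speeds; "joint_torque": joint torques, N m; "tcp_pos": TCP position; "tool_rot": TCP orientation; "contact_force": force on the tool from outside, world axes, zero at the start; "moment": the same for the moment, N m; "width": opening from 0.0 (shut) to 1.0 (fully open).
Only numpy, scipy, OpenCV 4.12 (cv2) and the standard library are available. Lean on these libraries where they do the work, as an engineer would, in place of code of your own. Each camera call takes 0.05 s, during which the arm holds its last target.

### The job

Restock the bottle drum: take the lid lever from its tray, slip its blade under the blue lip and lever the clear cover up with it (not with the fingers) until the cover falls fully open, then lay the lever back down inside its tray. After that, set the two orange-capped spare bottles down (do not drop them) into the two empty places in the drum, so that all seven bottles stand upright on its floor in a honeycomb, and leave the other things on the table alone.

Things in the scene. Friction and masses are not known exactly. Their poses are not given: they have to be found in the camera images.
- drum_floor (a point): Round white bottle drum, fixed: inner diameter 144 mm, wall 3 mm, wall top 46 mm and inner floor 4 mm above the table. Point: centre of the inner floor. x points from its front (ledge, lip) to the hinge at the back, z up. Holds seven bottles: one in the middle, six on a circle of 47 mm radius at 0, 60, 120, 180, 240, 300 degrees from x, counter-clockwise from above; 120 and 240 are empty.
- gap0 (a point): Floor point of the empty place at 120 degrees, where a bottle's foot centre belongs. The next bottles leave about 3 mm of play all round; neighbouring caps stand 47 mm away (axis to axis) towards 0, 240 and 300 degrees from the drum's x, so the clearest line for the fingers is along the drum's x axis. Axes as the drum.
- gap1 (a point): Floor point of the empty place at 240 degrees, likewise (neighbouring caps towards 0, 60 and 120 degrees; clearest finger line along the drum's x axis). Axes as the drum.
- drum_ledge (a point): Middle of the outer top edge of the grey prying ledge on the drum's front: 56 mm wide, 15 mm deep in x, its top 39 mm above the table. A blade slid inwards over it (along the drum's +x) stops at the drum wall, 15 mm in; axes as the drum.
- cover (a joint): Angle of the drum's clear domed cover (150 mm diameter, 66 mm high, about 0.2 kg): 0 shut, 2.0 fully open (stop), leaning back. It turns freely about the drum's y axis: let go below about 1.0 rad it falls shut, beyond about 1.1 rad it falls open by itself, damped (1 to 2 s). Lifting it at the lip takes 1 to 2 N.
- cover_hinge (a point): Middle of the hinge axis, 78 mm behind (drum +x) the drum's centre and 47 mm above the table; the axis runs along the drum's y. Moves with the cover about that axis; with the cover shut its axes are the drum's.
- cover_lip (a point): Middle of the underside of the blue lip on the cover's front, 162 mm from the hinge axis. The lip is a tab 46 mm wide, 18 mm deep (153 to 171 mm from the hinge axis) and 4 mm thick. Shut, its underside is 47 mm above the table, so the slot between ledge and lip is 8 mm high.
- lever_grip (a point): Lid lever: black handle with an orange band, 100 x 18 x 22 mm (x, y, z), with a flat steel blade 24 mm wide and 3 mm thick standing 85 mm out of its +x end at mid-height; 185 mm long in all, 90 g. Point: on the handle's centre line, half-way up (11 mm above its underside), 35 mm behind its front end and about at the centre of mass; x points to the blade tip, z up as it lies.
- lever_tip (a point): Middle of the lever's blade end, 120 mm from lever_grip along its x.
- tray_mid (a point): Steel tool tray, fixed: 235 x 120 mm outside (x, y), walls 4 mm thick and 12 mm high, floor 4 mm above the table. Point: centre of the floor. The lever lies in it at the start, roughly along the tray's x axis.
- spare_a_mid (a point): Spare white eye-drop bottle, 102 mm tall: round body 44 mm diameter from the foot to 60 mm up (foot chamfered 6 mm), shoulder tapering to 72 mm, then a round orange cap, 18 mm diameter, 30 mm tall, the best grip; about 90 g. Point: on its axis, 51 mm above its foot; z up its axis. Stands on the table at the start.
- spare_b_mid (a point): Spare white eye-drop bottle, 102 mm tall: round body 44 mm diameter from the foot to 60 mm up (foot chamfered 6 mm), shoulder tapering to 72 mm, then a round orange cap, 18 mm diameter, 30 mm tall, the best grip; about 90 g. Point: on its axis, 51 mm above its foot; z up its axis. Stands on the table at the start.
- stock_0_mid (a point): Stocked white eye-drop bottle, 102 mm tall: round body 44 mm diameter from the foot to 60 mm up (foot chamfered 6 mm), shoulder tapering to 72 mm, then a round green cap, 18 mm diameter, 30 mm tall, the best grip; about 90 g. Point: on its axis, 51 mm above its foot; z up its axis. Stands in the drum.
- stock_1_mid (a point): Stocked white eye-drop bottle, 102 mm tall: round body 44 mm diameter from the foot to 60 mm up (foot chamfered 6 mm), shoulder tapering to 72 mm, then a round green cap, 18 mm diameter, 30 mm tall, the best grip; about 90 g. Point: on its axis, 51 mm above its foot; z up its axis. Stands in the drum.
- stock_2_mid (a point): Stocked white eye-drop bottle, 102 mm tall: round body 44 mm diameter from the foot to 60 mm up (foot chamfered 6 mm), shoulder tapering to 72 mm, then a round green cap, 18 mm diameter, 30 mm tall, the best grip; about 90 g. Point: on its axis, 51 mm above its foot; z up its axis. Stands in the drum.
- stock_3_mid (a point): Stocked white eye-drop bottle, 102 mm tall: round body 44 mm diameter from the foot to 60 mm up (foot chamfered 6 mm), shoulder tapering to 72 mm, then a round green cap, 18 mm diameter, 30 mm tall, the best grip; about 90 g. Point: on its axis, 51 mm above its foot; z up its axis. Stands in the drum.
- stock_4_mid (a point): Stocked white eye-drop bottle, 102 mm tall: round body 44 mm diameter from the foot to 60 mm up (foot chamfered 6 mm), shoulder tapering to 72 mm, then a round green cap, 18 mm diameter, 30 mm tall, the best grip; about 90 g. Point: on its axis, 51 mm above its foot; z up its axis. Stands in the drum.
- green_tub: Bystander: green screw-top tub, 74 mm diameter, 45 mm high, near the drum. Origin: centre of its underside.
- yellow_tub: Bystander: yellow tub, 70 mm diameter, 35 mm high. Origin: centre of its underside.
- occluder: Bystander: flat black eye-cover paddle, 173 mm long, 5 mm thick. Origin: underside, 70 mm from the disc's centre.
- lens_box: Bystander: closed wooden box 100 x 70 x 35 mm. Origin: centre of its underside.
- mug: Bystander: blue mug, 76 mm diameter, 90 mm high. Origin: centre of its underside.
- penlight: Bystander: lying penlight, 125 mm long, 18 mm high. Origin: underside, near the middle.
Things that resemble listed ones, but are neither listed nor needed, are in the scene too. Leave any green look-alike of the part that bears drum_floor alone.

How it is judged (in metres and radians):
On the way, in this order (a step that is already met when the one before it is completed fails the run):
1. the cover is levered up past 0.5 rad, pushed by the lever (value of joint cover above 0.5 rad and contact force between lever and cover above 0.1 N), for 0.05 s.
2. the cover stands open (beyond 1.6 rad) and the lever lies in its tray, let go (value of joint cover above 1.6 rad and x of lever_grip in the frame of tray_mid between -0.052 and 0.052 m and y of lever_grip in the frame of tray_mid between -0.055 and 0.055 m and z of lever_grip in the frame of tray_mid below 0.025 m and x of lever_tip in the frame of tray_mid between -0.117 and 0.117 m and y of lever_tip in the frame of tray_mid between -0.06 and 0.06 m and contact force between the fingers and lever below 0.05 N), for 0.2 s.
3. both spare bottles stand in the drum (horizontal distance between each of spare_a_mid, spare_b_mid and drum_floor below 0.056 m and z of spare_a_mid in the frame of drum_floor between 0.046 and 0.055 m and angle between each of spare_a_mid, spare_b_mid's own z axis and vertical below 0.08 rad and z of spare_b_mid in the frame of drum_floor between 0.046 and 0.055 m), for 0.2 s.
At the end, for the whole second after the job is handed in: The cover is open beyond 1.6 rad; all seven bottles stand in the drum, upright within 0.08 rad, feet on its floor (within 4 to 5 mm), axes within 56 mm of its centre; the lever lies inside its tray, all at rest (all of step 3 and value of joint cover above 1.6 rad and x of lever_grip in the frame of tray_mid between -0.052 and 0.052 m and y of lever_grip in the frame of tray_mid between -0.055 and 0.055 m and z of lever_grip in the frame of tray_mid below 0.025 m and x of lever_tip in the frame of tray_mid between -0.117 and 0.117 m and y of lever_tip in the frame of tray_mid between -0.06 and 0.06 m and horizontal distance between each of stock_0_mid, stock_1_mid, stock_2_mid, stock_3_mid, stock_4_mid and drum_floor below 0.056 m and z of stock_0_mid in the frame of drum_floor between 0.046 and 0.055 m and angle between each of stock_0_mid, stock_1_mid, stock_2_mid, stock_3_mid, stock_4_mid's own z axis and vertical below 0.08 rad and z of stock_1_mid in the frame of drum_floor between 0.046 and 0.055 m and z of stock_2_mid in the frame of drum_floor between 0.046 and 0.055 m and z of stock_3_mid in the frame of drum_floor between 0.046 and 0.055 m and z of stock_4_mid in the frame of drum_floor between 0.046 and 0.055 m and linear speed of each of stock_0, stock_1, stock_2, stock_3, stock_4, spare_a, spare_b, lever below 0.02 m/s); the robot touches nothing.
It fails at once if the fingers push the cover while it is less than 0.9 rad open (contact force between the fingers and cover above 1 N and value of joint cover below 0.9 rad).
It fails at once if a bystander is moved more than 25 mm (distance of any of green_tub, yellow_tub, occluder, lens_box, mug, penlight from where it was at the start of the episode above 0.025 m).
It fails at once if a spare bottle is dropped into the drum (falls free by more than about 20 mm) ((horizontal distance between spare_a_mid and drum_floor below 0.07 m and contact force between the fingers and spare_a below 0.05 N and linear speed of spare_a above 0.65 m/s) or (horizontal distance between spare_b_mid and drum_floor below 0.07 m and contact force between the fingers and spare_b below 0.05 N and linear speed of spare_b above 0.65 m/s)).
It fails at once if a bottle is tipped over (angle between any of stock_0_mid, stock_1_mid, stock_2_mid, stock_3_mid, stock_4_mid, spare_a_mid, spare_b_mid's own z axis and vertical above 0.7 rad).
It also fails if it takes over 72 s, if anything falls off the work surface, if the arm or the gripper's body presses on something with over 40 N, if the wrist force passes 120 N, or if a joint passes its speed limit or range.

## Working session

There is one attempt and no reset: what is moved stays moved. The work goes in short steps, Python scripts to look and compute and a tool call to move; the robot and the scene stay as the last step left them, time stands still between calls to the robot, and variables do not carry over. Pictures are saved under pics/ and viewed, and the job is handed in when it is done.

Besides the shell and the picture viewer there is one more tool, called after ">>>" as name(argument=value, ...), one argument or row to a line, values as JSON. arm_command: Moves the arm, as the interface text tells. Its arguments: {"type":"object","properties":{"increments":{"type":"array","items":{"type":"array","items":{"type":"number"}}},"grip_force":{"type":"number"}},"required":["increments"]}

```bash
ls; mkdir -p pics
python3 - <<'E'
from workcell import *
import cv2
print(get_obs()); print(tcp_to_tips)
for n in ["side","top","wrist"]:
    print(n,camera_params(n))
    cv2.imwrite(f"pics/{n}0.png",grab_frame(n)[:,:,::-1])
E
```

```text
pics
{'time': 0.0, 'qpos': array([ 1.23899577e+00,  2.38778730e-01, -1.42285594e-02,  1.31923023e+00,
        7.87476266e-09,  1.57081990e+00]), 'dq': array([-0.00047596, -0.00062942, -0.00052272, -0.00087658,  0.0004397 ,
        0.00065138]), 'joint_torque': array([-2.20309768e-03, -5.38787055e+01,  3.46439552e+01,  1.81223330e-02,
       -2.48746728e-04,  1.38094524e-05]), 'tcp_pos': array([170.87776132, 495.96215135, 223.68872887]), 'tool_rot': array([-1.18995232e-04,  1.65151894e-01,  9.86267881e-01, -7.10704665e-04]), 'contact_force': array([-0.01488501, -0.06637895,  0.54641158]), 'moment': array([ 0.00739946, -0.0737384 , -0.03069834]), 'width': 0.9966569312183727}
22.0
side {'mtx': array([[497.37630751,   0.        , 314.28437827],
       [  0.        , 497.37630751, 240.78182658],
       [  0.        ,   0.        ,   1.        ]]), 'position': array([317.93148535, 771.26510886, 813.2318626 ]), 'rotation': array([ 0.04234494, -0.12472945,  0.91417651, -0.38331551])}
top {'mtx': array([[492.96244468,   0.        , 320.6196188 ],
       [  0.        , 492.96244468, 253.10381701],
       [  0.        ,   0.        ,   1.        ]]), 'position': array([ 417.58482077,   45.71299417, 1254.9546571 ]), 'rotation': array([ 0.02103291, -0.69658381,  0.71665996, -0.02696497])}
wrist {'mtx': array([[336.74474592,   0.        , 324.31948885],
       [  0.        , 336.74474592, 246.99353332],
       [  0.        ,   0.        ,   1.        ]]), 'T_tool_cam': array([[ 1.74469647e-03, -9.60228253e-01, -2.79210778e-01,
         7.22004008e+01],
       [ 9.99997620e-01,  1.30951371e-03,  1.74513412e-03,
         3.99140988e-01],
       [-1.31009674e-03, -2.79213159e-01,  9.60228252e-01,
        -1.50074928e+02],
       [ 0.00000000e+00,  0.00000000e+00,  0.00000000e+00,
         1.00000000e+00]])}
```

View pics/side0.png

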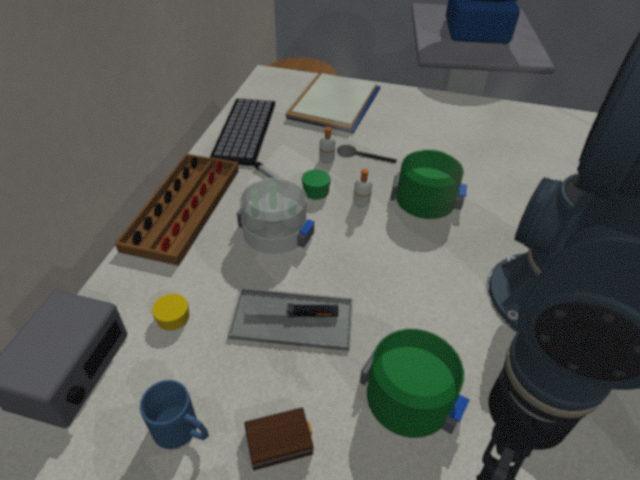

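View pics/top0.png

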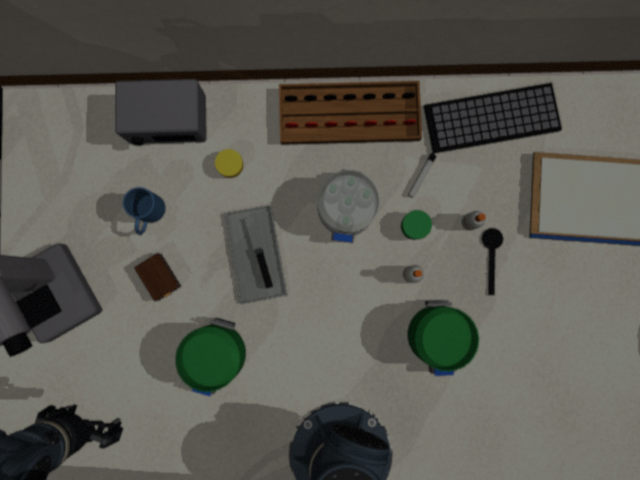

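View pics/wrist0.png

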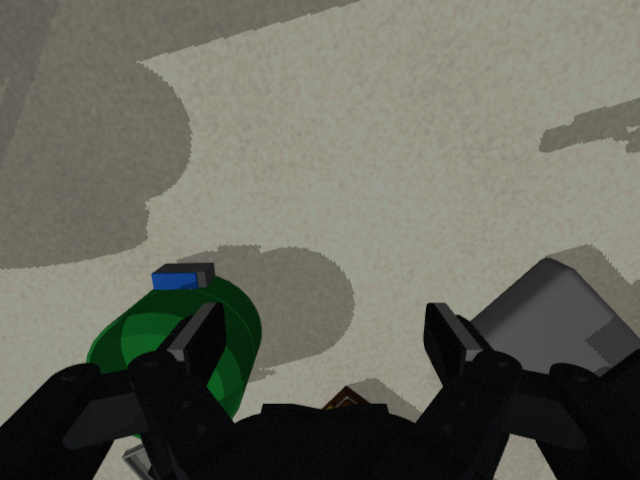

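The top view shows the white drum with the clear cover at (348,203), its lip at (343,238), and the tray and lever at (255,255). The orange-capped spares are at (475,220) and (413,273). The green look-alikes are at (210,357) and (443,337) and I'll leave them alone. Next I'll enlarge the targets.

```bash
cat > h.py <<'E'
from workcell import *
import numpy as np, cv2
from scipy.spatial.transform import Rotation as R
def rq(q): return R.from_quat([q[1],q[2],q[3],q[0]])
def cam(n,obs=None):
    p=camera_params(n); K=p["mtx"]
    if n=="wrist":
        T=p["T_tool_cam"]; r=rq(obs["tool_rot"]).as_matrix()
        return K,r@T[:3,:3],r@T[:3,3]+obs["tcp_pos"]
    return K,rq(p["rotation"]).as_matrix(),np.array(p["position"])
def ray(c,uv):
    K,r,o=c; d=r@np.linalg.inv(K)@np.array([uv[0],uv[1],1.]); return o,d/np.linalg.norm(d)
def onz(c,uv,z):
    o,d=ray(c,uv); return o+d*(z-o[2])/d[2]
def proj(c,P):
    K,r,o=c; q=K@(r.T@(np.asarray(P,float)-o)); return q[:2]/q[2]
def tri(c1,u1,c2,u2):
    o1,d1=ray(c1,u1);o2,d2=ray(c2,u2)
    A=np.stack([d1,-d2],1); s=np.linalg.lstsq(A,o2-o1,rcond=None)[0]
    a=o1+s[0]*d1;b=o2+s[1]*d2; return (a+b)/2,np.linalg.norm(a-b)
def show(f,img,box,k):
    x,y,w,h=box; cv2.imwrite("pics/"+f,cv2.resize(img[y:y+h,x:x+w],None,fx=k,fy=k,interpolation=cv2.INTER_CUBIC)[:,:,::-1])
def blobs(img,m,mn=20):
    n,l,s,c=cv2.connectedComponentsWithStats(m.astype(np.uint8))
    return [(s[i],c[i],np.stack(np.nonzero(l==i)[::-1],1)) for i in range(1,n) if s[i][4]>=mn]
E
python3 - <<'E'
from h import *
t=cv2.imread("pics/top0.png")[:,:,::-1]; s=cv2.imread("pics/side0.png")[:,:,::-1]
np.savez("c.npz",a=1)
ct=cam("top");cs=cam("side")
for n,im,c in(("top",t,ct),("side",s,cs)):
    hsv=cv2.cvtColor(np.ascontiguousarray(im),cv2.COLOR_RGB2HSV)
    H,S,V=[hsv[:,:,i].astype(int) for i in range(3)]
    print(n,"blue",[(b[0][:5],b[1].round(1),onz(c,b[1],51).round(1)) for b in blobs(im,(H>105)&(H<125)&(S>150)&(V>70),15)])
    print("orange",[(b[0][:5],b[1].round(1),onz(c,b[1],87).round(1)) for b in blobs(im,(H>3)&(H<16)&(S>130)&(V>110),6)])
    print("green",[(b[0][:5],b[1].round(1),onz(c,b[1],45).round(1)) for b in blobs(im,(H>55)&(H<80)&(S>150)&(V>60),60)])
show("dr0.png",t,(220,150,180,160),4)
a=np.hstack([s[170:270,220:320],s[150-0:250,320:420]]);show("sd0.png",a,(0,0,200,100),4)
E
```

```text
top blue [(array([334, 233,  18,   9, 113], dtype=int32), array([342.3, 237.2]), array([537., -20.,  51.])), (array([532, 235, 108,  10, 215], dtype=int32), array([583.2, 239. ]), array([ 515.8, -613.1,   51. ])), (array([435, 370,  18,   5,  57], dtype=int32), array([442.2, 372.6]), array([ 202.2, -250.6,   51. ])), (array([200, 392,  11,   3,  15], dtype=int32), array([205.7, 393.1]), array([170.9, 319.6,  51. ]))]
orange [(array([480, 214,   5,   6,  24], dtype=int32), array([482. , 216.1]), array([ 574.6, -353.9,   87. ])), (array([416, 270,   6,   7,  30], dtype=int32), array([418.4, 272.8]), array([ 443.4, -195.7,   87. ]))]
green [(array([403, 211,  28,  27, 588], dtype=int32), array([416.4, 224.3]), array([ 564.5, -204.4,   45. ])), (array([ 423,  311,   48,   55, 2027], dtype=int32), array([446.4, 338.1]), array([ 283.6, -266. ,   45. ])), (array([ 182,  328,   58,   58, 2544], dtype=int32), array([211.1, 357.5]), array([253.9, 306.8,  45. ]))]
side blue [(array([461,   0,  57,  12, 317], dtype=int32), array([488.3,   6.3]), array([  164.7, -1551.7,    51. ])), (array([360, 
[... 457 characters left out ...]
array([316.1,  67. ]), array([ 698.7, -712.1,   87. ])), (array([325,  66,   5,   7,  18], dtype=int32), array([327.1,  68.7]), array([ 661.6, -710.7,   87. ])), (array([325, 127,   6,   4,  18], dtype=int32), array([327.7, 128.4]), array([ 574.3, -368.6,   87. ])), (array([362, 169,   6,   5,  22], dtype=int32), array([364.5, 171.1]), array([ 442.4, -208.6,   87. ]))]
green [(array([ 403,  151,   47,   42, 1196], dtype=int32), array([427. , 169.3]), array([ 295.2, -319.4,   45. ])), (array([303, 171,  26,  27, 464], dtype=int32), array([315.2, 182.5]), array([ 559. , -184.1,   45. ])), (array([ 373,  330,   87,   98, 5324], dtype=int32), array([416.2, 372.5]), array([251.7, 282.1,  45. ]))]
```

View pics/dr0.png

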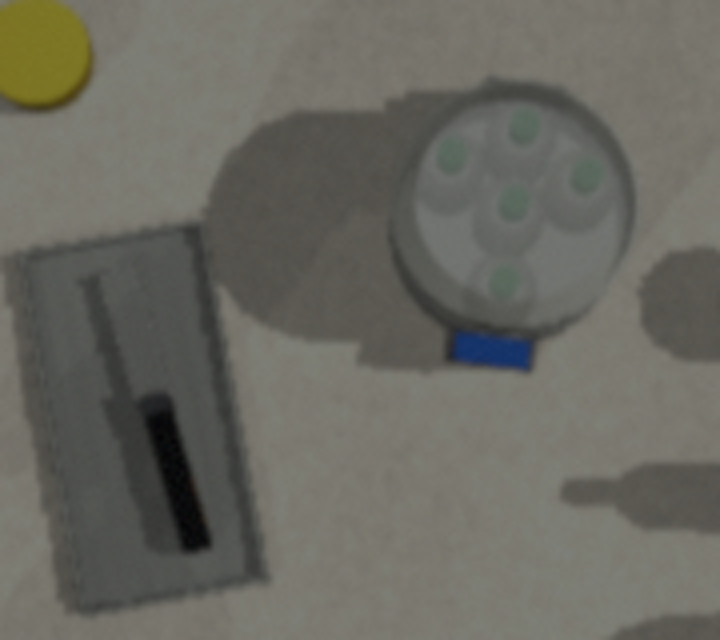

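View pics/sd0.png

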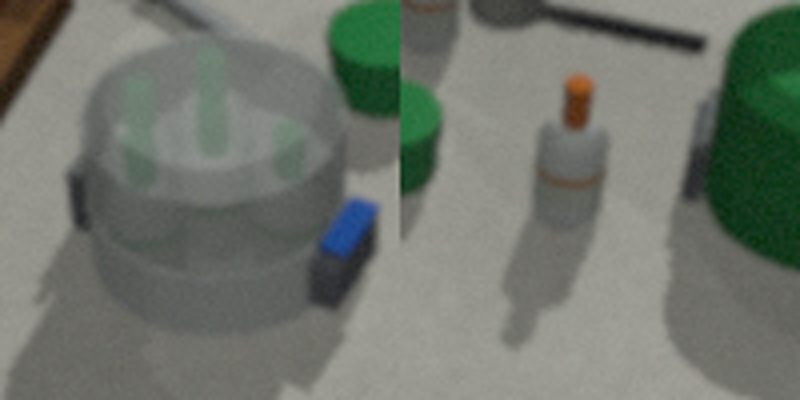

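```bash
cat >> h.py <<'E'
def plan(P,yaw=None,pitch=0.,grip=-1,mm=40,deg=7.0,rot=None):
    """rows from measured pose to TCP P with tool x yaw (deg); pitch tilts tool z forward; straight line, turn together"""
    o=get_obs(); p0=o["tcp_pos"]; r0=rq(o["tool_rot"])
    if rot is None: rot=tgt(yaw,pitch)
    rv=(r0.inv()*rot).as_rotvec(); ang=np.degrees(np.linalg.norm(rv))
    d=np.linalg.norm(np.asarray(P)-p0)
    n=int(max(1,np.ceil(d/mm),np.ceil(ang/deg)))
    rows=[]; rc=r0; pc=p0.copy()
    for i in range(n):
        rn=r0*R.from_rotvec(rv*(i+1)/n); pn=p0+(np.asarray(P)-p0)*(i+1)/n
        t=rc.inv().apply(pn-pc)/1000; t=np.round(t,4); a=np.round(np.degrees((rc.inv()*rn).as_rotvec()),2)
        rows.append([float(v) for v in [*t,*a]]+[grip])
        pc=pc+rc.apply(t*1000); rc=rc*R.from_rotvec(np.radians(a))
    print("n",n,"dist",round(d,1),"ang",round(ang,1))
    for i in range(0,n,5): print(rows[i:i+5])
def tgt(yaw,pitch=0.):
    y=np.radians(yaw); x=np.array([np.cos(y),np.sin(y),0]); z=np.array([0,0,-1.]); yy=np.cross(z,x)
    return R.from_matrix(np.stack([x,yy,z],1))*R.from_rotvec([0,np.radians(pitch),0])
E
python3 - <<'E'
from h import *
c=cam("top")
A=onz(c,(268.75,286.75),26);B=onz(c,(258.75,250),26);T=onz(c,(243,220),15)
print(A,B,np.linalg.norm(A-B),T,np.degrees(np.arctan2(*(B-A)[1::-1])),np.degrees(np.arctan2(*(T-A)[1::-1])))
# tray corners: crop px (5,262),(200,225),(265,580),(70,612)
C=[onz(c,(220+x/4,150+y/4),12) for x,y in((5,262),(200,225),(265,580),(70,612))]
for q in C: print(q)
print("tray",np.mean(C,0),np.degrees(np.arctan2(*(C[1]-C[2])[1::-1])),np.linalg.norm(C[1]-C[2]),np.linalg.norm(C[1]-C[0]))
u=(B-A)/np.linalg.norm(B-A); G=B-35*u; print("grip",G)
plan([G[0],G[1],190],180+np.degrees(np.arctan2(u[1],u[0])),grip=0)
E
```

```text
[420.84459728 165.46730283  26.        ] [513.11411488 188.44382349  26.        ] 95.08724614858212 [591.1780137  227.98144896  15.        ] 13.983130242235875 20.153665163752517
[604.61458698 283.30440601  12.        ]
[624.89053395 159.26557083  12.        ]
[398.95582043 123.376618    12.        ]
[382.49126913 245.95512402  12.        ]
tray [502.73805262 202.97542972  12.        ] 9.025827909132964 228.76737466280903 125.68510913081077
grip [479.15127289 179.98655655  26.        ]
n 12 dist 442.8 ang 33.0
[[-0.0329, -0.0165, 0.0028, -0.01, -0.0, -2.75, 0], [-0.032, -0.0181, 0.0029, -0.0, -0.0, -2.75, 0], [-0.0311, -0.0196, 0.0028, -0.01, -0.0, -2.75, 0], [-0.0302, -0.0211, 0.0028, -0.0, -0.01, -2.75, 0], [-0.0291, -0.0225, 0.0029, -0.01, 0.0, -2.75, 0]]
[[-0.028, -0.0239, 0.0028, -0.0, 0.0, -2.75, 0], [-0.0268, -0.0252, 0.0028, -0.01, -0.0, -2.75, 0], [-0.0256, -0.0264, 0.0029, -0.0, -0.0, -2.75, 0], [-0.0243, -0.0277, 0.0028, -0.01, -0.0, -2.75, 0], [-0.0229, -0.0287, 0.0028, -0.0, -0.01, -2.75, 0]]
[[-0.0215, -0.0299, 0.0028, -0.01, 0.0, -2.74, 0], [-0.0201, -0.0308, 0.0028, -0.0, 0.0, -2.75, 0]]
```

>>> arm_command(
  increments=[
    [-0.033, -0.0165, 0.003, 0, 0, -2.75, 0],
    [-0.032, -0.018, 0.003, 0, 0, -2.75, 0],
    [-0.031, -0.0196, 0.003, 0, 0, -2.75, 0],
    [-0.03, -0.021, 0.003, 0, 0, -2.75, 0],
    [-0.029, -0.0225, 0.003, 0, 0, -2.75, 0],
  ],
)

```text
time: 0.57
tcp_pos: [299.9, 363.5, 209.0]
tool_rot: [-0.0, 0.044, 0.999, -0.0]
contact_force: [1.1, 0.1, -0.2]
width: 0.5
```

>>> arm_command(
  increments=[
    [-0.028, -0.024, 0.003, 0, 0, -2.75, 0],
    [-0.027, -0.025, 0.003, 0, 0, -2.75, 0],
    [-0.0256, -0.0264, 0.003, 0, 0, -2.75, 0],
    [-0.0243, -0.0277, 0.003, 0, 0, -2.75, 0],
    [-0.023, -0.0287, 0.003, 0, 0, -2.75, 0],
  ],
)

```text
time: 0.98
tcp_pos: [428.8, 231.7, 194.1]
tool_rot: [-0.0, -0.075, 0.997, -0.0]
contact_force: [0.6, 1.2, -1.5]
width: 0.501
```

>>> arm_command(
  increments=[
    [-0.0215, -0.03, 0.003, 0, 0, -2.75, 0],
    [-0.02, -0.0308, 0.003, 0, 0, -2.75, 0],
    [0, 0, 0, 0, 0, 0, 0],
  ],
)

```text
time: 1.23
tcp_pos: [482.7, 176.5, 187.4]
tool_rot: [0.0, -0.121, 0.993, -0.001]
contact_force: [-0.4, 0.7, -0.3]
width: 0.502
```

Run:
```python
from h import *
o=get_obs(); print(o["time"],o["tcp_pos"],o["tool_rot"],o["qpos"].round(2),o["width"])
np.save("o1.npy",o,allow_pickle=True)
cv2.imwrite("pics/w1.png",grab_frame("wrist")[:,:,::-1])
```

```text
1.2333 [482.68080613 176.49235159 187.36822293] [ 2.30501866e-04 -1.21082677e-01  9.92642047e-01 -8.36177308e-04] [ 0.35  0.23 -0.11  1.22 -0.    0.11] 0.5019321360888147
```

View pics/w1.png

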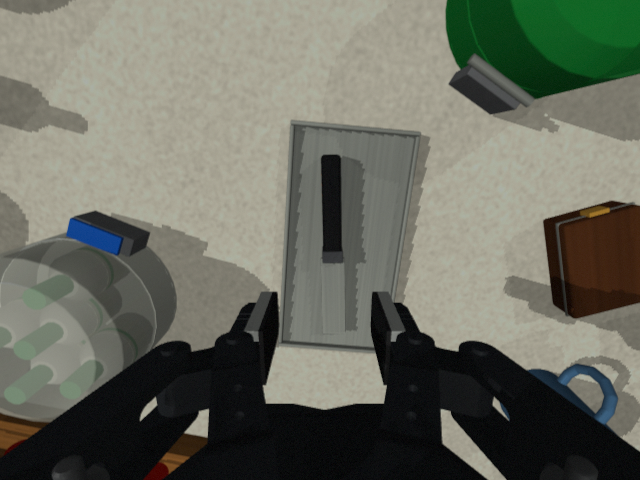

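The wrist view shows the lever with its handle top at (331,155)–(333,250) and its blade tip at (331,333), lying in the tray with corners at (293,122) and (420,133). The drum's blue lip is at (95,236).

Run:
```python
from h import *
o=np.load("o1.npy",allow_pickle=True).item(); c=cam("wrist",o)
im=cv2.imread("pics/w1.png")[:,:,::-1]
show("w1a.png",im,(270,110,160,150),4.9)
show("w1b.png",im,(0,190,200,150),4)
m=np.zeros(im.shape[:2],bool); m[140:262,312:352]=(im[140:262,312:352].max(2)<40)
b=max(blobs(im,m),key=lambda b:b[0][4]); print(b[0]); r=cv2.minAreaRect(b[2].astype(np.float32)); bp=cv2.boxPoints(r);print(bp)
for q in bp: print(onz(c,q,26).round(1))
T=onz(c,(331,333),15);print("tip",T)
hsv=cv2.cvtColor(np.ascontiguousarray(im),cv2.COLOR_RGB2HSV);H,S,V=[hsv[:,:,i].astype(int) for i in range(3)]
m=(H>105)&(H<125)&(S>170); m[:,200:]=0
b=max(blobs(im,m),key=lambda b:b[0][4]);r=cv2.minAreaRect(b[2].astype(np.float32)); bp=cv2.boxPoints(r);print(b[0],b[1],bp)
for q in bp: print(onz(c,q,51).round(1))
print(onz(c,b[1],51))
for q in((293,122),(420,133)): print(onz(c,q,12))
```

```text
[ 321  155   21   97 1794]
[[320.9095  155.03513]
 [339.96387 154.8186 ]
 [341.05658 250.97662]
 [322.0022  251.19315]]
[418.7 158.7  26. ]
[414.4 175.1  26. ]
[500.9 199.   26. ]
[505.5 181.2  26. ]
tip [595.95164532 213.44637324  15.        ]
[  67  219   56   36 1025] [ 94.22926829 236.21756098] [[ 64.0163   234.45793 ]
 [ 70.71675  217.14842 ]
 [123.907715 237.73848 ]
 [117.20726  255.04799 ]]
[538.  -43.6  51. ]
[520.8 -38.5  51. ]
[528.2   7.5  51. ]
[545.8   3.   51. ]
[533.1580908  -17.84907984  51.        ]
[396.98502954 127.06281224  12.        ]
[378.0711268  242.00493613  12.        ]
```

View pics/w1a.png

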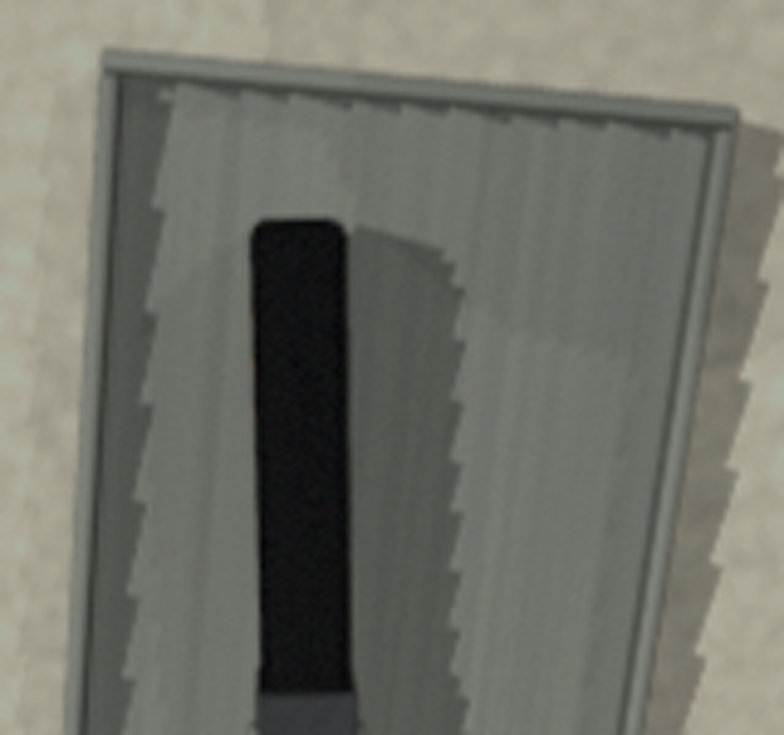

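View pics/w1b.png

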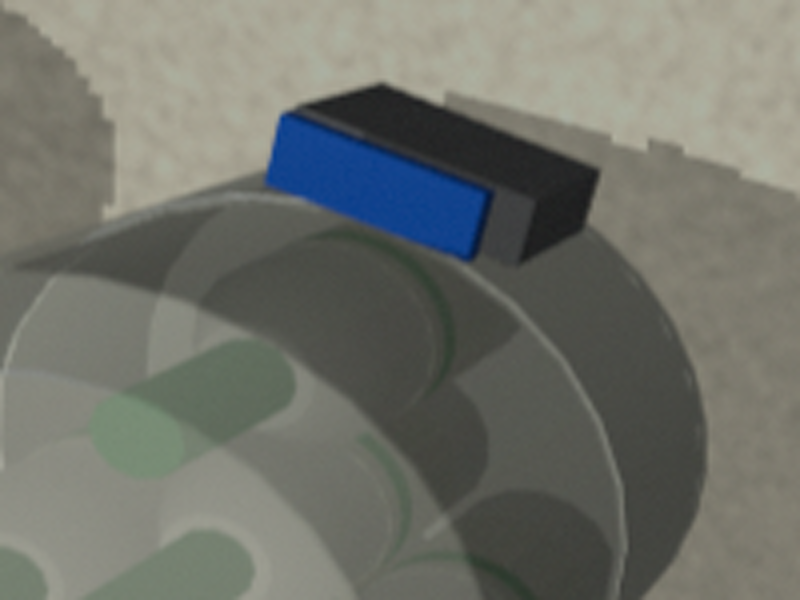

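Run:
```python
from h import *
plan([479.4,183.3,90],194.6,grip=0.3)
```

```text
n 3 dist 97.7 ang 0.8
[[0.0, 0.0018, 0.0325, -0.01, -0.02, -0.28, 0.3], [0.0, 0.0018, 0.0325, -0.01, -0.02, -0.28, 0.3], [0.0001, 0.0019, 0.0325, -0.01, -0.01, -0.28, 0.3]]
```

>>> arm_command(
  increments=[
    [0, 0.002, 0.0325, 0, 0, -0.3, 0.3],
    [0, 0.002, 0.0325, 0, 0, -0.3, 0.3],
    [0, 0.0018, 0.0325, 0, 0, -0.2, 0.3],
    [0, 0, 0.03, 0, 0, 0, 0.3],
    [0, 0, 0, 0, 0, 0, 0.3],
  ],
)

```text
time: 1.7
tcp_pos: [473.6, 185.5, 56.0]
tool_rot: [-0.004, -0.129, 0.992, -0.001]
contact_force: [-1.8, -0.1, -1.3]
width: 0.347
```

Run:
```python
from h import *
o=get_obs();print(o["tcp_pos"])
plan([479.4,183.3,28.5],194.6,grip=0.3)
im=grab_frame("wrist");cv2.imwrite("pics/w2.png",im[:,:,::-1])
```

```text
[473.63220919 185.49617248  56.04880926]
n 1 dist 28.2 ang 0.5
[[-0.0053, -0.0036, 0.0275, -0.05, -0.49, 0.22, 0.3]]
```

View pics/w2.png

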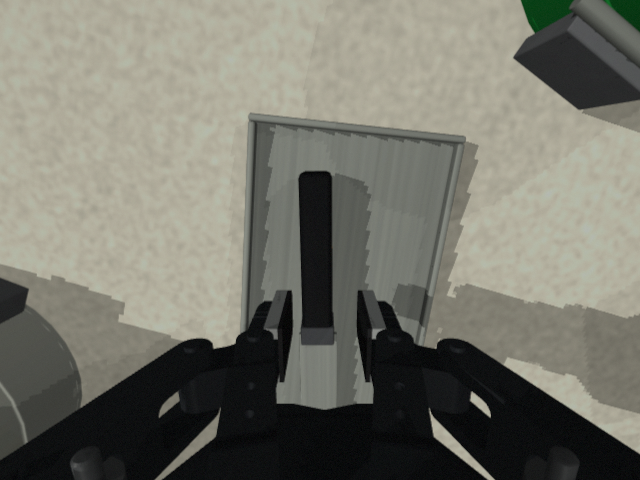

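>>> arm_command(
  increments=[
    [-0.003, -0.002, 0.014, 0, -0.25, 0.1, 0.3],
    [-0.0023, -0.0016, 0.0125, 0, -0.25, 0.1, 0.3],
    [0, 0, 0, 0, 0, 0, 0.3],
  ],
)

```text
time: 2.0
tcp_pos: [484.0, 184.3, 34.7]
tool_rot: [0.004, -0.127, 0.992, 0.001]
contact_force: [-0.4, -0.3, 0.6]
width: 0.348
```

Run:
```python
from h import *
o=get_obs();print(o["tcp_pos"],o["contact_force"],o["width"])
plan([479.4,183.3,28.5],194.6,grip=0.3)
```

```text
[483.95788887 184.30664592  34.66931704] [-0.36258405 -0.31908029  0.63897534] 0.3477467657233106
n 1 dist 7.7 ang 0.5
[[0.0047, 0.0002, 0.0061, -0.0, 0.5, -0.01, 0.3]]
```

>>> arm_command(
  increments=[
    [0, 0, 0.003, 0, 0, 0, 0.3],
    [0, 0, 0, 0, 0, 0, 0.3],
  ],
)

```text
time: 2.17
tcp_pos: [484.5, 184.5, 32.6]
tool_rot: [0.005, -0.127, 0.992, 0.001]
contact_force: [0.8, -0.0, -0.9]
width: 0.349
```

Run:
```python
from h import *
o=get_obs();print(o["tcp_pos"],o["dq"].round(3),o["contact_force"],o["width"])
plan([479.4,183.3,28.5],194.6,grip=0.3)
```

```text
[484.45417882 184.49894806  32.60782704] [-0.002 -0.003 -0.001  0.002  0.001 -0.001] [ 0.75376529 -0.04556341 -0.85167953] 0.3486680435049406
n 1 dist 6.6 ang 0.6
[[0.0052, 0.0001, 0.0041, 0.01, 0.58, -0.0, 0.3]]
```

>>> arm_command(
  increments=[
    [0.005, 0, 0.004, 0, 0.5, 0, 0.3],
    [0, 0, 0, 0, 0, 0, 0.3],
    [0, 0, 0, 0, 0, 0, 1],
    [0, 0, 0, 0, 0, 0, 1],
    [0, 0, 0, 0, 0, 0, 1],
  ],
  grip_force=90,
)

```text
time: 2.58
tcp_pos: [479.3, 182.8, 27.5]
tool_rot: [0.0, -0.127, 0.992, 0.0]
contact_force: [-0.0, -0.2, -0.2]
width: 0.002
```

>>> arm_command(
  increments=[
    [0, 0, 0, 0, 0, 0, 1],
    [0, 0, 0, 0, 0, 0, 1],
  ],
)

```text
time: 2.75
tcp_pos: [479.2, 182.7, 27.3]
tool_rot: [0.0, -0.127, 0.992, -0.0]
contact_force: [-0.4, -0.7, -0.4]
width: 0.002
```

Run:
```python
from h import *
o=get_obs();print(o["tcp_pos"],rq(o["tool_rot"]).as_matrix().round(3),o["contact_force"],o["width"])
```

```text
[479.22761542 182.74345958  27.34555544] [[-0.968 -0.252  0.   ]
 [-0.252  0.968 -0.   ]
 [-0.    -0.    -1.   ]] [-0.38021166 -0.69747871 -0.430841  ] 0.0024331369216742723
```

Run:
```python
from h import *
im=grab_frame("wrist");cv2.imwrite("pics/w3.png",im[:,:,::-1])
show("s3.png",grab_frame("side"),(220,270,160,100),5)
```

```text
(no output)
```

View pics/w3.png

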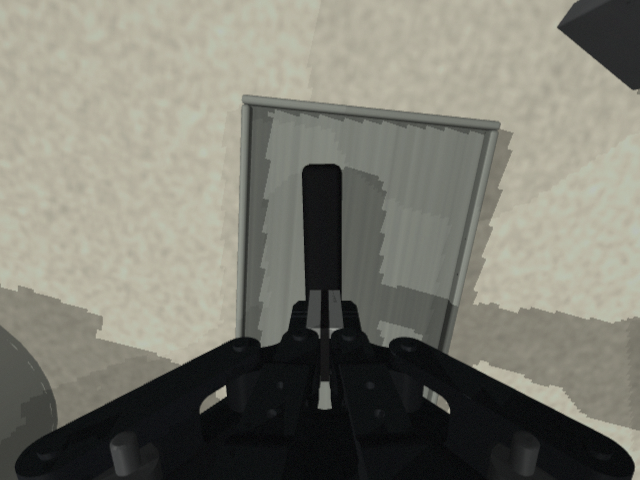

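View pics/s3.png

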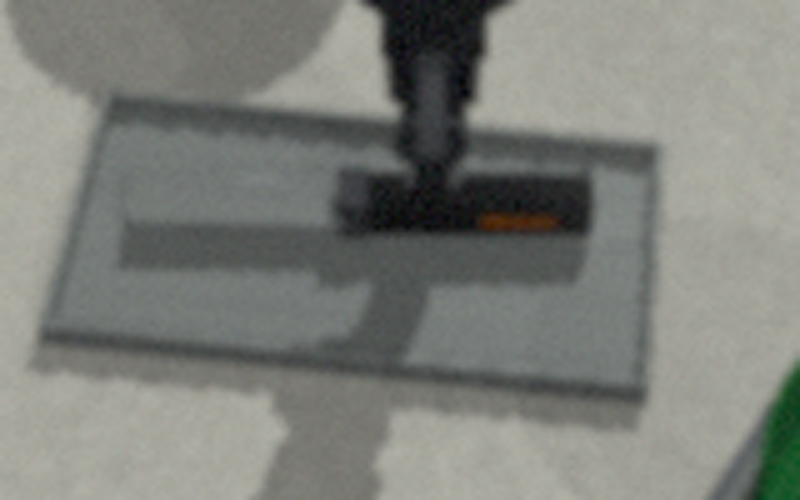

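Run:
```python
from h import *
c=cam("side")
for z in (5,15,27,35,45): print(z,proj(c,[479.2,182.7,z]), (proj(c,[479.2,182.7+8,z])-[220,270])*5)
o=get_obs(); w=cam("wrist",o)
for z in (5,12,20,27,35): print(z,proj(w,[479.2-10.6,182.7-2.8,z]))
```

```text
5 [305.81926481 313.32237082] [423.66055151 232.09891185]
15 [305.85047205 310.27838237] [423.7788624  216.90399086]
27 [305.88850745 306.56836826] [423.92307226 198.3828082 ]
35 [305.9142276  304.05959668] [424.0205971  185.85748343]
45 [305.94679525 300.88291219] [424.14409511 169.99636886]
5 [321.7658319  265.78572611]
12 [321.68704693 270.25802297]
20 [321.58929383 275.80706132]
27 [321.49612764 281.09571988]
35 [321.3796764  287.70617442]
```

Run:
```python
from h import *
o=get_obs(); w=cam("wrist",o); print(w[2])
a,b=onz(w,(244,97),12),onz(w,(499,125),12);print(a,b,np.linalg.norm(a-b))
a,b=onz(w,(303,170),26),onz(w,(341,170),26);print(a,b,np.linalg.norm(a-b))
im=cv2.imread("pics/w3.png")[:,:,::-1]; show("w3a.png",im,(260,250,130,110),6)
import workcell; print([n for n in dir(workcell) if not n.startswith('__')])
```

```text
[409.43221766 165.57365397 177.35731561]
[396.81825477 124.93092153  12.        ] [378.63964608 241.34231247  12.        ] 117.82221248638255
[420.39086927 158.99261724  26.        ] [416.16377757 175.12703371  26.        ] 16.678959764690582
['IKError', 'camera_params', 'finish_job', 'get_obs', 'grab_frame', 'tcp_to_tips']
```

View pics/w3a.png

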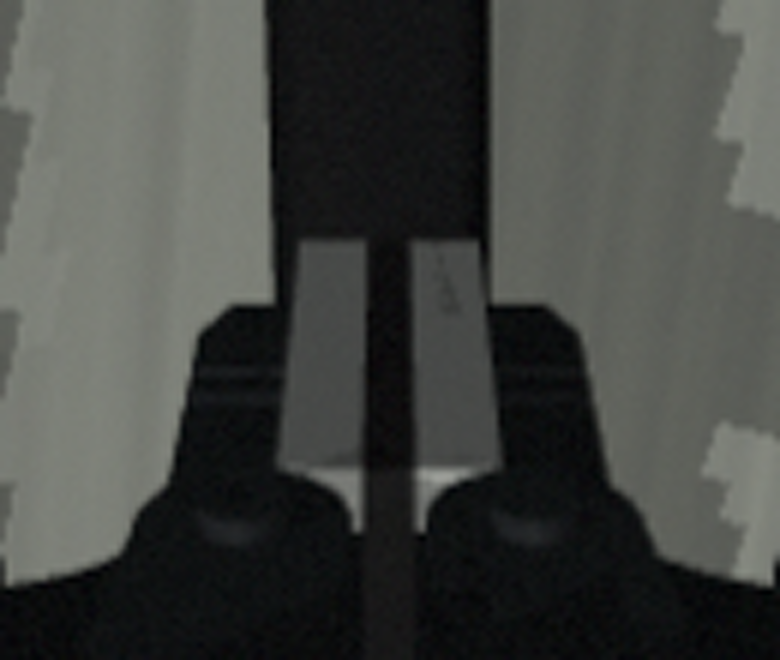

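The pads shut above the handle. Both the wrist view (pad ends at row 290) and the side view put the real fingertips about 8 mm behind the reported TCP, not 22 mm ahead of it. I'll open, go down further while watching the force, and check again.

>>> arm_command(
  increments=[
    [0, 0, 0, 0, 0, 0, 0.3],
    [0, 0, 0, 0, 0, 0, 0.3],
    [0, 0, 0.006, 0, 0, 0, 0.3],
    [0, 0, 0.006, 0, 0, 0, 0.3],
    [0, 0, 0, 0, 0, 0, 0.3],
  ],
)

```text
time: 3.27
tcp_pos: [478.3, 182.4, 13.9]
tool_rot: [-0.001, -0.127, 0.992, -0.0]
contact_force: [-0.2, 1.0, -0.5]
width: 0.352
```

Run:
```python
from h import *
o=get_obs();print(o["tcp_pos"],o["contact_force"],o["width"])
im=grab_frame("wrist");show("w4.png",im,(220,140,220,220),3)
```

```text
[478.31276274 182.42770407  13.88906156] [-0.22173066  1.02423461 -0.54039508] 0.3516726935343363
```

View pics/w4.png

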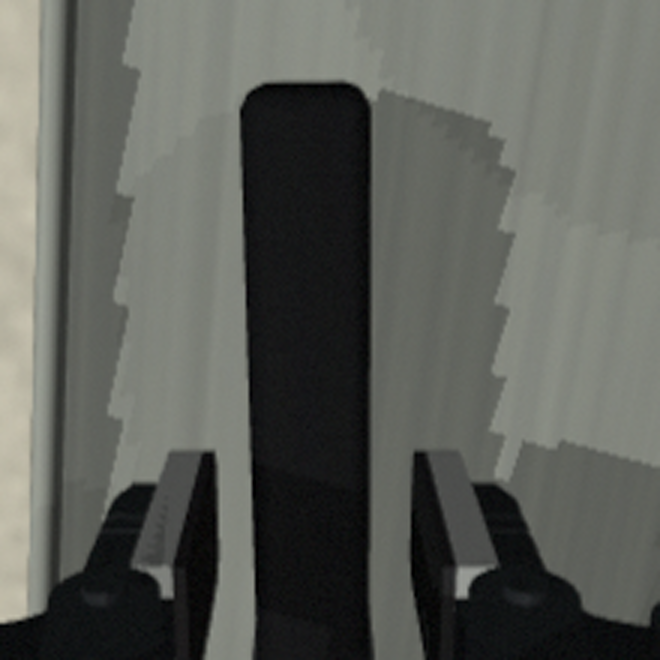

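>>> arm_command(
  increments=[
    [0, 0, 0.007, 0, 0, 0, 0.3],
    [0, 0, 0.005, 0, 0, 0, 0.3],
    [0, 0, 0, 0, 0, 0, 0.3],
  ],
)

```text
time: 3.57
tcp_pos: [478.4, 182.5, 2.1]
tool_rot: [-0.001, -0.127, 0.992, -0.0]
contact_force: [0.1, 0.8, -0.2]
width: 0.349
```

Run:
```python
from h import *
o=get_obs();print(o["tcp_pos"],o["contact_force"],o["width"])
im=grab_frame("wrist");show("w5.png",im,(220,140,220,220),3)
show("s5.png",grab_frame("side"),(220,270,160,100),5)
```

```text
[478.44382811 182.46068216   2.07811282] [ 0.12882739  0.84406202 -0.19678514] 0.349376062586225
```

View pics/s5.png

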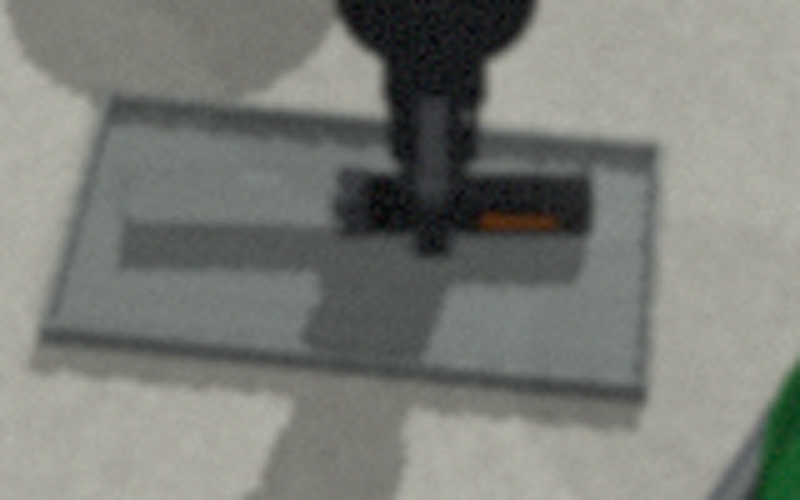

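>>> arm_command(
  increments=[
    [0, 0, 0.002, 0, 0, 0, 0.3],
    [0, 0, 0, 0, 0, 0, 1],
    [0, 0, 0, 0, 0, 0, 1],
    [0, 0, 0, 0, 0, 0, 1],
    [0, 0, 0, 0, 0, 0, 1],
  ],
  grip_force=90,
)

```text
time: 4.08
tcp_pos: [479.3, 182.8, 1.5]
tool_rot: [0.0, -0.127, 0.992, 0.0]
contact_force: [-1.0, -0.2, 3.4]
width: 0.183
```

Run:
```python
from h import *
o=get_obs();print(o["tcp_pos"],o["contact_force"],o["width"],o["width"]*85)
```

```text
[479.2655623  182.80473592   1.51670113] [-0.99185644 -0.18765877  3.44851258] 0.18269516345065862 15.529088893305982
```

>>> arm_command(
  increments=[
    [0, 0, -0.01, 0, 0, 0, 1],
    [0, 0, -0.02, 0, 0, 0, 1],
    [0, 0, -0.03, 0, 0, 0, 1],
    [0, 0, -0.03, 0, 0, 0, 1],
    [0, 0, 0, 0, 0, 0, 1],
  ],
)

```text
time: 4.5
tcp_pos: [481.9, 183.8, 96.9]
tool_rot: [0.004, -0.127, 0.992, 0.001]
contact_force: [1.5, 0.1, -0.7]
width: 0.186
```

Run:
```python
from h import *
o=get_obs();print(o["tcp_pos"],o["contact_force"],o["width"])
show("s6.png",grab_frame("side"),(220,230,160,120),5)
plan([370.4,8.3,90],170.9,grip=1,mm=38)
```

```text
[481.88310277 183.79714756  96.90927196] [ 1.46312163  0.1453966  -0.69212482] 0.18602227561783724
n 6 dist 207.4 ang 23.7
[[0.0252, -0.0236, 0.0006, 0.02, 0.05, 3.95, 1], [0.0236, -0.0253, 0.0007, 0.01, 0.06, 3.95, 1], [0.0217, -0.0269, 0.0006, 0.02, 0.05, 3.95, 1], [0.0198, -0.0283, 0.0007, 0.02, 0.05, 3.94, 1], [0.0179, -0.0296, 0.0008, 0.02, 0.06, 3.95, 1]]
[[0.0158, -0.0307, 0.0007, 0.01, 0.05, 3.95, 1]]
```

View pics/s6.png

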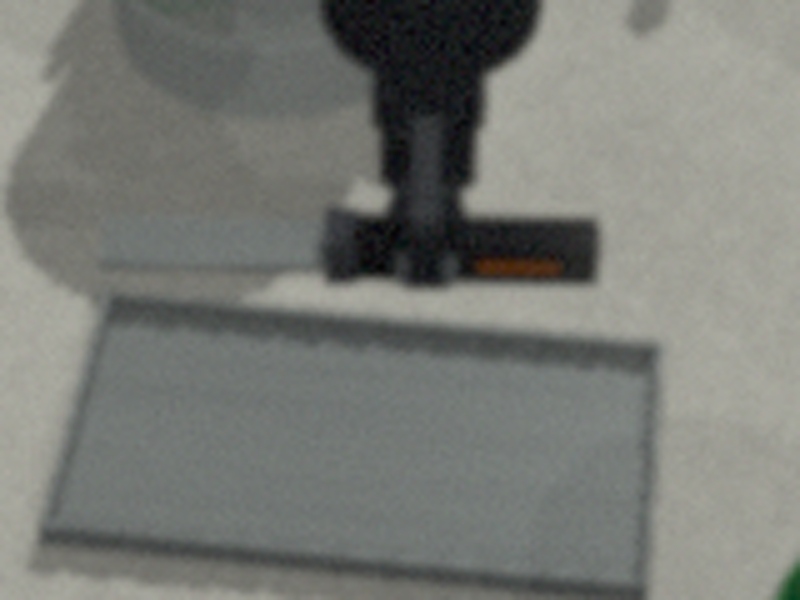

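The side view shows the lever lifted and held firmly, with the blade level. Next I'll move it in front of the drum.

>>> arm_command(
  increments=[
    [0.025, -0.0235, 0, 0, 0, 3.95, 1],
    [0.0235, -0.0255, 0, 0, 0, 3.95, 1],
    [0.0217, -0.027, 0, 0, 0, 3.95, 1],
    [0.02, -0.0283, 0.001, 0, 0, 3.95, 1],
    [0.018, -0.0296, 0.001, 0, 0, 3.95, 1],
  ],
)

```text
time: 4.97
tcp_pos: [385.1, 35.5, 88.7]
tool_rot: [-0.001, 0.046, 0.999, -0.0]
contact_force: [0.8, -1.6, -0.6]
width: 0.185
```

>>> arm_command(
  increments=[
    [0.016, -0.03, 0.001, 0, 0, 3.95, 1],
    [0, 0, 0.02, 0, 0, 0, 1],
    [0, 0, 0.02, 0, 0, 0, 1],
    [0, 0, 0.01, 0, 0, 0, 1],
    [0, 0, 0, 0, 0, 0, 1],
  ],
)

```text
time: 5.38
tcp_pos: [366.0, 7.8, 36.4]
tool_rot: [-0.002, 0.08, 0.997, -0.0]
contact_force: [-0.2, -0.7, -0.7]
width: 0.186
```

Run:
```python
from h import *
o=get_obs();print(o["tcp_pos"],rq(o["tool_rot"]).as_matrix().round(3),o["qpos"].round(2))
np.save("o2.npy",o,allow_pickle=True)
w=grab_frame("wrist");cv2.imwrite("pics/w7.png",w[:,:,::-1])
s=grab_frame("side");cv2.imwrite("pics/s7f.png",s[:,:,::-1]);show("s7.png",s,(230,160,180,130),4.4)
t=grab_frame("top");cv2.imwrite("pics/t7f.png",t[:,:,::-1]);show("t7.png",t,(290,160,120,150),4)
plan([370.4,8.3,29.5],170.9,grip=1)
```

```text
[366.00416665   7.76825233  36.39549496] [[-0.987  0.159 -0.004]
 [ 0.159  0.987 -0.   ]
 [ 0.004 -0.001 -1.   ]] [ 0.02  0.14 -0.68  0.75 -0.    0.18]
n 1 dist 9.3 ang 0.0
[[-0.0022, 0.0005, 0.009, -0.01, -0.02, -0.0, 1]]
```

View pics/s7.png

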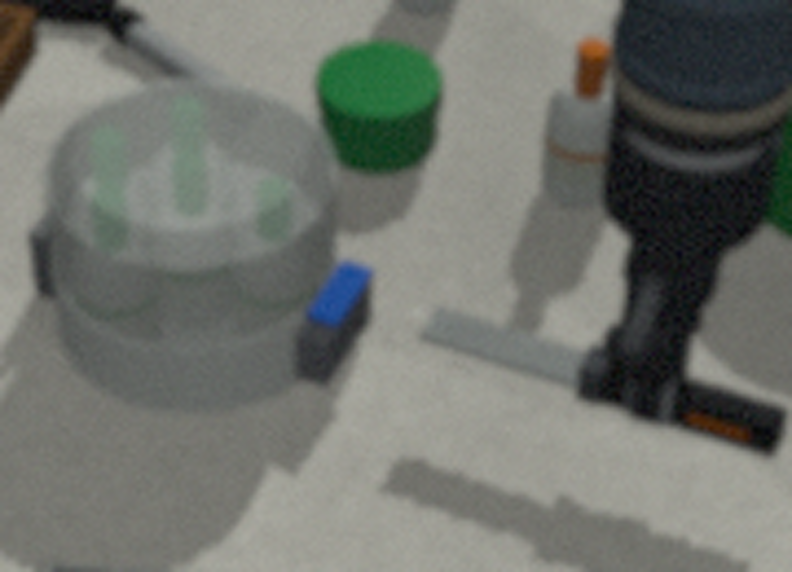

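View pics/t7.png

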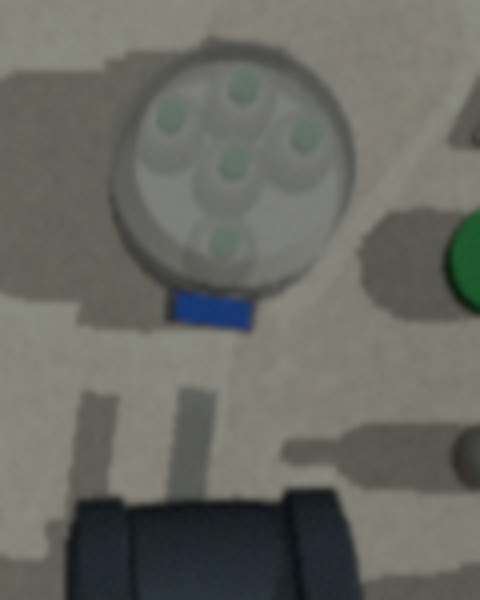

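View pics/w7.png

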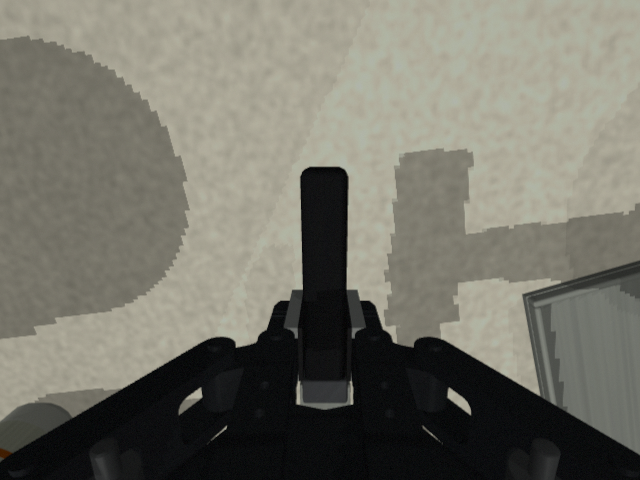

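Run:
```python
from h import *
s,t=cam("side"),cam("top")
print("tip",tri(t,(339.25,257),s,(327.7,233.6)))
print("lip",tri(t,(342.5,237.5),s,(307.5,226.6)))
```

```text
tip (array([486.27861217, -11.43484593,  47.16464377]), np.float64(4.8740942693799045))
lip (array([534.85585424, -20.84767594,  47.27912094]), np.float64(3.3714877439774282))
```

Run:
```python
from h import *
plan([368,6.5,29.7],170.9,grip=1)
```

```text
n 1 dist 9.0 ang 0.0
[[-0.0001, -0.0017, 0.0088, -0.01, -0.02, -0.0, 1]]
```

>>> arm_command(
  increments=[
    [0, -0.0017, 0.004, 0, 0, 0, 1],
    [0, 0, 0, 0, 0, 0, 1],
  ],
)

```text
time: 5.7
tcp_pos: [368.1, 6.4, 34.3]
tool_rot: [0.0, 0.079, 0.997, -0.0]
contact_force: [-0.9, -0.3, -0.6]
width: 0.183
```

Run:
```python
from h import *
o=get_obs();print(o["tcp_pos"],rq(o["tool_rot"]).as_matrix().round(4),o["dq"].round(3))
plan([368,6.5,29.7],170.9,grip=1)
```

```text
[368.14782512   6.39330388  34.33901603] [[-9.875e-01  1.579e-01  5.000e-04]
 [ 1.579e-01  9.875e-01 -2.000e-04]
 [-6.000e-04 -1.000e-04 -1.000e+00]] [ 0.002 -0.004  0.005  0.014  0.002  0.008]
n 1 dist 4.6 ang 0.0
[[0.0002, 0.0001, 0.0046, -0.0, 0.03, 0.01, 1]]
```

>>> arm_command(
  increments=[
    [-0.01, 0, 0.0046, 0, 0, 0, 1],
    [-0.012, 0, 0, 0, 0, 0, 1],
    [-0.008, 0, 0, 0, 0, 0, 1],
    [0, 0, 0, 0, 0, 0, 1],
    [0, 0, 0, 0, 0, 0, 1],
  ],
)

```text
time: 6.12
tcp_pos: [398.2, 1.5, 29.6]
tool_rot: [-0.0, 0.08, 0.997, -0.0]
contact_force: [-0.6, 0.0, -1.3]
width: 0.187
```

Run:
```python
from h import *
o=get_obs();print(o["tcp_pos"],rq(o["tool_rot"]).as_matrix().round(4)[2])
s=grab_frame("side");show("s8.png",s,(280,190,90,70),8)
t=grab_frame("top");show("t8.png",t,(310,210,80,70),8)
```

```text
[398.24429078   1.54152544  29.58731864] [ 2.e-04 -1.e-04 -1.e+00]
```

View pics/s8.png

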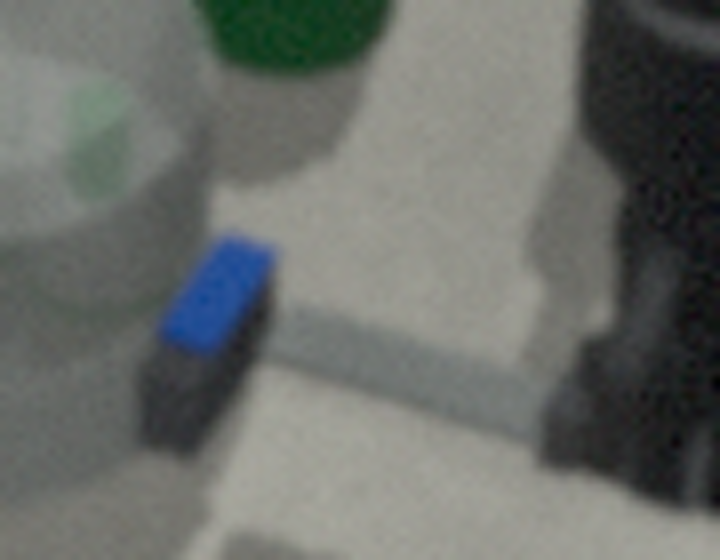

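View pics/t8.png

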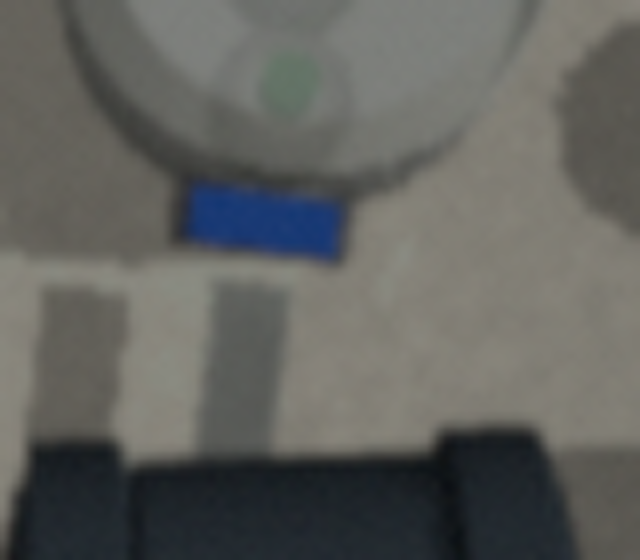

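>>> arm_command(
  increments=[
    [-0.006, 0, 0, 0, 0, 0, 1],
    [-0.006, 0, 0, 0, 0, 0, 1],
    [0, 0, 0, 0, 0, 0, 1],
    [0, 0, 0, 0, 0, 0, 1],
  ],
)

```text
time: 6.55
tcp_pos: [409.8, -0.3, 29.7]
tool_rot: [0.0, 0.08, 0.997, -0.0]
contact_force: [-0.3, 0.2, -1.1]
width: 0.187
```

Run:
```python
from h import *
o=get_obs();print(o["tcp_pos"],o["contact_force"],o["width"])
s=grab_frame("side");show("s9.png",s,(280,190,90,70),8)
```

```text
[ 4.09837986e+02 -3.06633393e-01  2.97370556e+01] [-0.28863836  0.15632545 -1.14009963] 0.18738175540856047
```

View pics/s9.png

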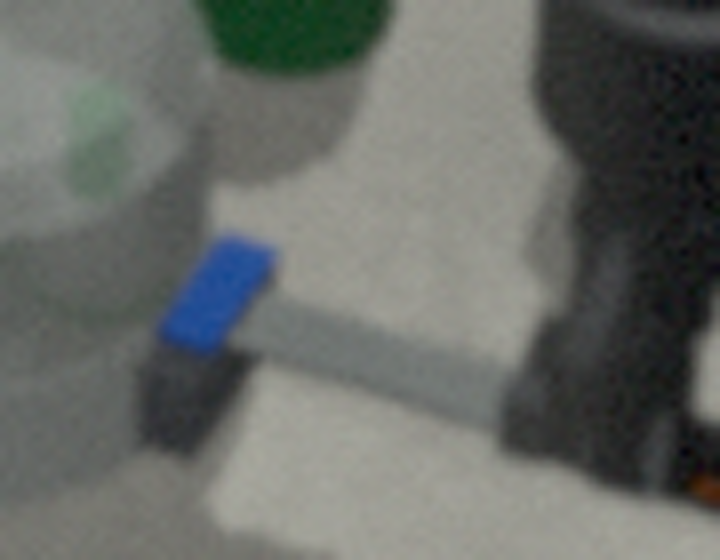

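>>> arm_command(
  increments=[
    [-0.005, 0, 0, 0, 0, 0, 1],
    [-0.005, 0, 0, 0, 0, 0, 1],
    [0, 0, 0, 0, 0, 0, 1],
    [0, 0, 0, 0, 0, 0, 1],
  ],
)

```text
time: 6.93
tcp_pos: [419.7, -1.9, 29.7]
tool_rot: [0.0, 0.079, 0.997, -0.0]
contact_force: [-0.4, 0.0, -1.6]
width: 0.185
```

Run:
```python
from h import *
o=get_obs();print(o["tcp_pos"],o["contact_force"],o["width"])
s=grab_frame("side");show("s10.png",s,(280,190,90,70),8)
```

```text
[419.67111965  -1.8806596   29.66849149] [-0.44507699  0.02206266 -1.62573776] 0.1845547837407682
```

View pics/s10.png

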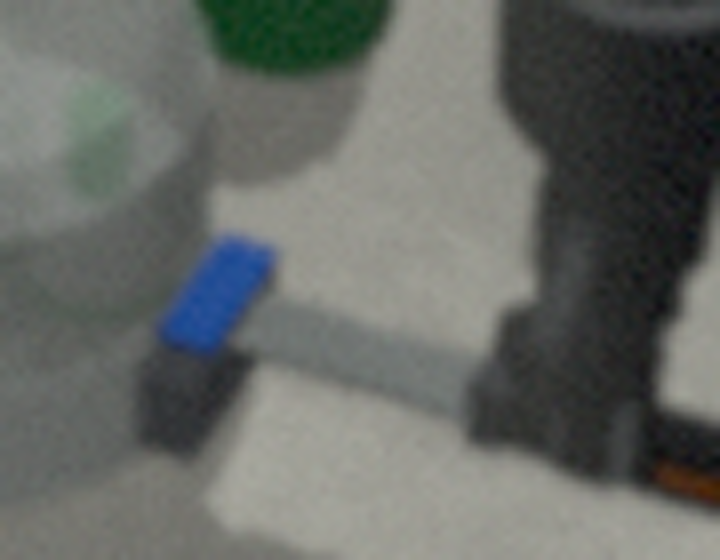

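The blade is about 14 mm under the lip, with no contact force. Next I'll lift along the hinge arc.

>>> arm_command(
  increments=[
    [0, 0, -0.0025, 0, 0, 0, 1],
    [-0.0005, 0, -0.0128, 0, 0, 0, 1],
    [-0.0015, 0, -0.0127, 0, 0, 0, 1],
    [-0.0025, 0, -0.0125, 0, 0, 0, 1],
  ],
  grip_force=110,
)

```text
time: 7.32
tcp_pos: [422.6, -2.5, 70.5]
tool_rot: [-0.001, 0.079, 0.997, -0.0]
contact_force: [0.7, -0.3, -2.6]
width: 0.179
```

Run:
```python
from h import *
o=get_obs();print(o["tcp_pos"],o["contact_force"],o["width"])
s=grab_frame("side");show("s11.png",s,(230,150,160,120),5)
```

```text
[422.59200036  -2.51551357  70.49835897] [ 0.71959104 -0.33705805 -2.61339165] 0.17873560426543117
```

View pics/s11.png

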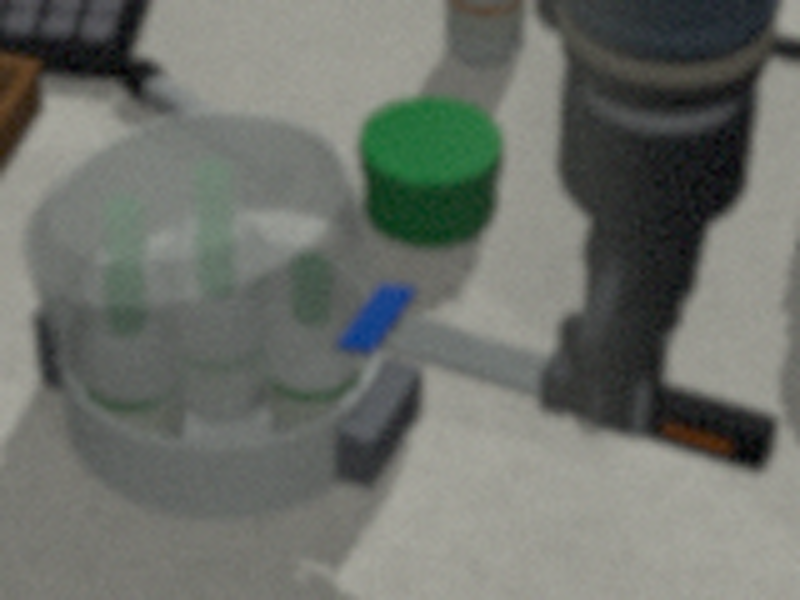

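The lip has lifted about 38 mm and is riding on the blade. I'll carry on.

>>> arm_command(
  increments=[
    [-0.0035, 0, -0.0123, 0, 0, 0, 1],
    [-0.0045, 0, -0.012, 0, 0, 0, 1],
    [-0.0055, 0, -0.0116, 0, 0, 0, 1],
    [-0.0064, 0, -0.0111, 0, 0, 0, 1],
    [-0.0072, 0, -0.0106, 0, 0, 0, 1],
  ],
)

```text
time: 7.78
tcp_pos: [450.0, -6.8, 128.0]
tool_rot: [-0.0, 0.079, 0.997, -0.0]
contact_force: [0.1, 0.2, -1.0]
width: 0.178
```

Run:
```python
from h import *
o=get_obs();print(o["tcp_pos"],o["contact_force"],o["width"])
s=grab_frame("side");show("s12.png",s,(230,150,160,120),5)
```

```text
[449.95438421  -6.84656694 128.01612014] [ 0.1086189   0.17248723 -1.0315201 ] 0.17837807039190942
```

View pics/s12.png

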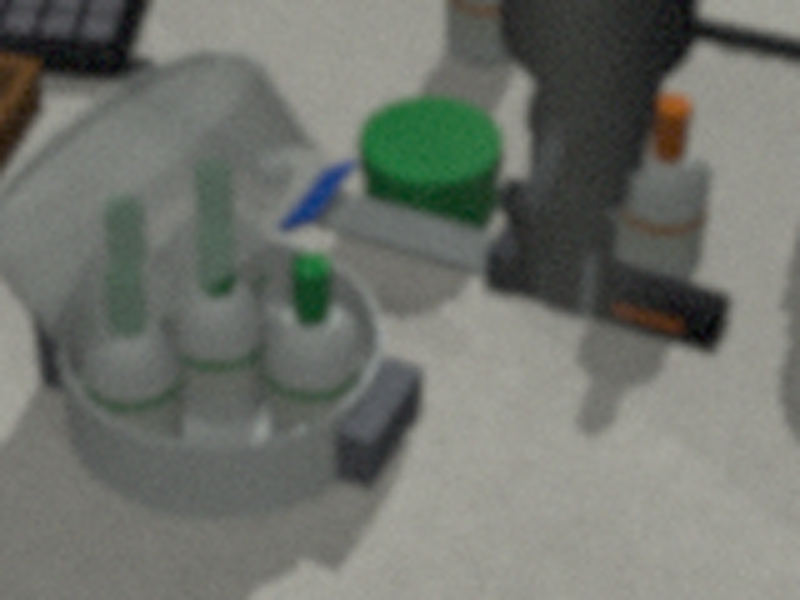

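>>> arm_command(
  increments=[
    [-0.008, 0, -0.01, 0, 0, 0, 1],
    [-0.0088, 0, -0.0093, 0, 0, 0, 1],
    [-0.0095, 0, -0.0085, 0, 0, 0, 1],
    [-0.0102, 0, -0.0078, 0, 0, 0, 1],
    [-0.0108, 0, -0.0069, 0, 0, 0, 1],
  ],
)

```text
time: 8.25
tcp_pos: [497.0, -14.3, 170.1]
tool_rot: [-0.0, 0.079, 0.997, -0.0]
contact_force: [0.5, 0.4, -1.9]
width: 0.18
```

>>> arm_command(
  increments=[
    [-0.0113, 0, -0.006, 0, 0, 0, 1],
    [-0.0117, 0, -0.0051, 0, 0, 0, 1],
    [-0.0121, 0, -0.0042, 0, 0, 0, 1],
    [-0.0124, 0, -0.0032, 0, 0, 0, 1],
  ],
)

```text
time: 8.58
tcp_pos: [544.3, -21.9, 188.5]
tool_rot: [-0.0, 0.079, 0.997, -0.0]
contact_force: [-0.9, -0.1, -1.3]
width: 0.182
```

Run:
```python
from h import *
o=get_obs();print(o["tcp_pos"],o["contact_force"],o["width"],o["qpos"].round(2))
s=grab_frame("side");show("s13.png",s,(200,90,200,150),4)
```

```text
[544.31531849 -21.86463654 188.48508423] [-0.90201995 -0.10734479 -1.30183842] 0.18177662510766854 [-0.04  0.29 -0.04  1.25 -0.    0.12]
```

View pics/s13.png

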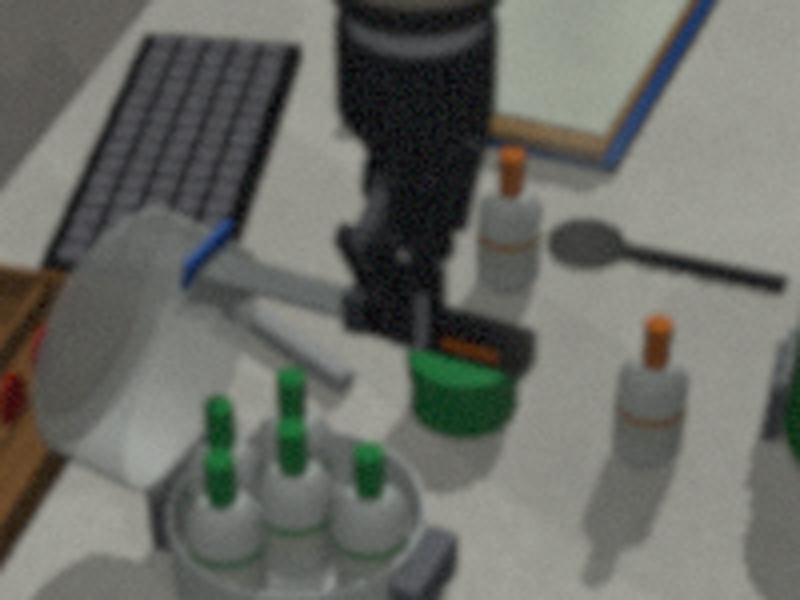

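>>> arm_command(
  increments=[
    [-0.012, 0, -0.002, 0, 0, 0, 1],
    [-0.012, 0, -0.001, 0, 0, 0, 1],
    [-0.01, 0, 0, 0, 0, 0, 1],
    [0, 0, 0, 0, 0, 0, 1],
  ],
)

```text
time: 8.97
tcp_pos: [578.6, -27.3, 190.8]
tool_rot: [-0.0, 0.079, 0.997, -0.0]
contact_force: [-0.9, -0.4, -0.7]
width: 0.178
```

>>> arm_command(
  increments=[
    [0.02, 0, 0, 0, 0, 0, 1],
    [0.035, 0, 0, 0, 0, 0, 1],
    [0.035, 0, 0, 0, 0, 0, 1],
    [0.02, 0, 0, 0, 0, 0, 1],
    [0, 0, 0, 0, 0, 0, 1],
  ],
)

```text
time: 9.38
tcp_pos: [463.8, -9.2, 191.5]
tool_rot: [-0.001, 0.079, 0.997, -0.0]
contact_force: [-0.6, 0.2, -1.5]
width: 0.178
```

Run:
```python
from h import *
o=get_obs();print(o["tcp_pos"],o["contact_force"],o["width"])
s=grab_frame("side");show("s14.png",s,(200,90,200,150),4)
plan([479.3,182.8,90],194.6,grip=1,mm=38)
```

```text
[463.80466839  -9.19252036 191.50124561] [-0.58462982  0.24221815 -1.45107409] 0.17783197481182436
n 6 dist 217.9 ang 23.7
[[0.0029, 0.032, 0.017, -0.0, -0.0, -3.95, 1], [0.0008, 0.0321, 0.0169, -0.0, -0.01, -3.95, 1], [-0.0015, 0.0321, 0.017, -0.0, -0.0, -3.94, 1], [-0.0037, 0.0319, 0.017, -0.0, -0.01, -3.95, 1], [-0.0059, 0.0315, 0.0169, -0.0, -0.0, -3.95, 1]]
[[-0.008, 0.0311, 0.017, -0.0, -0.01, -3.95, 1]]
```

View pics/s14.png

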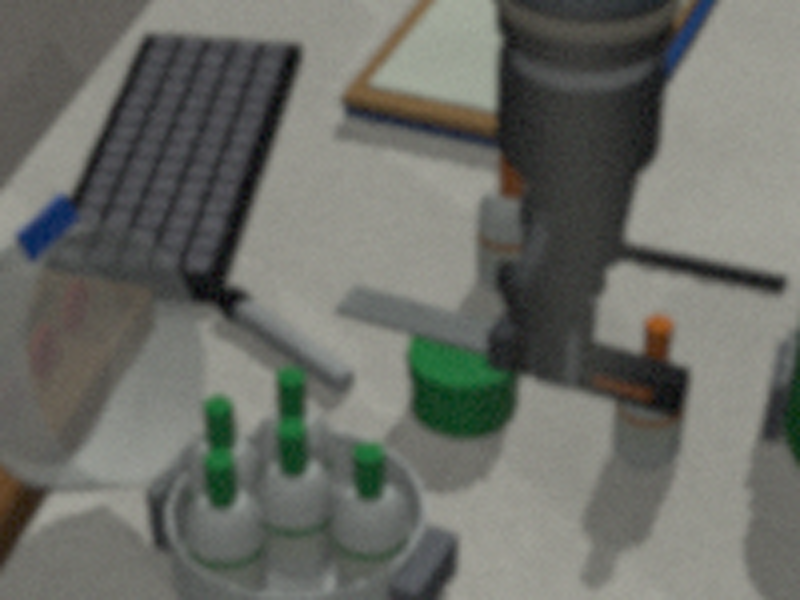

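Run:
```python
from h import *
plan([476.7,199,60],189.4,grip=1,mm=38)
```

```text
n 7 dist 246.9 ang 18.5
[[0.0032, 0.0296, 0.0188, -0.0, -0.0, -2.64, 1], [0.0019, 0.0298, 0.0189, -0.0, -0.01, -2.64, 1], [0.0005, 0.0298, 0.0188, -0.0, -0.0, -2.64, 1], [-0.0008, 0.0298, 0.0188, -0.0, -0.01, -2.64, 1], [-0.0023, 0.0298, 0.0189, -0.0, 0.0, -2.64, 1]]
[[-0.0036, 0.0296, 0.0188, -0.0, -0.0, -2.65, 1], [-0.0049, 0.0294, 0.0188, -0.0, -0.01, -2.64, 1]]
```

>>> arm_command(
  increments=[
    [0.0032, 0.0296, 0.0188, 0, 0, -2.64, 1],
    [0.002, 0.0298, 0.0188, 0, 0, -2.64, 1],
    [0.0005, 0.0298, 0.0188, 0, 0, -2.64, 1],
    [-0.001, 0.0298, 0.0188, 0, 0, -2.64, 1],
    [-0.0023, 0.0298, 0.0188, 0, 0, -2.64, 1],
  ],
)

```text
time: 9.85
tcp_pos: [477.0, 140.6, 96.7]
tool_rot: [0.0, -0.037, 0.999, 0.0]
contact_force: [0.3, 0.4, -0.2]
width: 0.179
```

>>> arm_command(
  increments=[
    [-0.0036, 0.0296, 0.0188, 0, 0, -2.64, 1],
    [-0.005, 0.0294, 0.0188, 0, 0, -2.64, 1],
    [0, 0, 0, 0, 0, 0, 1],
    [0, 0, 0, 0, 0, 0, 1],
  ],
)

```text
time: 10.18
tcp_pos: [479.0, 199.8, 58.6]
tool_rot: [-0.001, -0.083, 0.997, -0.0]
contact_force: [0.4, 0.6, 0.0]
width: 0.179
```

Run:
```python
from h import *
o=get_obs();print(o["tcp_pos"],o["contact_force"],o["width"])
plan([476.7,199,10],189.4,grip=1,mm=38)
t=grab_frame("top");show("t15.png",t,(220,120,200,190),3)
```

```text
[479.04312133 199.7953942   58.56617395] [0.42926246 0.56234987 0.00523996] 0.17859058312538204
n 2 dist 48.6 ang 0.2
[[0.0012, -0.0002, 0.0243, -0.02, -0.07, 0.05, 1], [0.0012, -0.0002, 0.0243, -0.02, -0.06, 0.06, 1]]
```

View pics/t15.png

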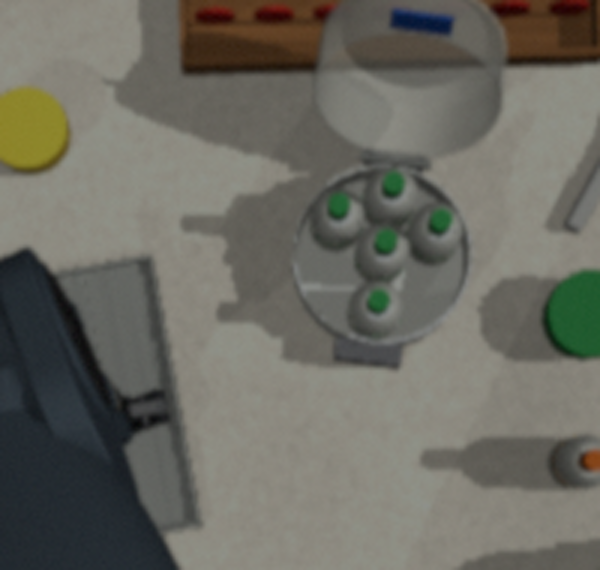

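>>> arm_command(
  increments=[
    [0.001, 0, 0.024, 0, 0, 0, 1],
    [0.001, 0, 0.02, 0, 0, 0, 1],
    [0, 0, 0.006, 0, 0, 0, 1],
    [0, 0, 0.003, 0, 0, 0, 1],
    [0, 0, 0, 0, 0, 0, 1],
  ],
)

```text
time: 10.65
tcp_pos: [478.0, 197.7, 7.5]
tool_rot: [0.0, -0.081, 0.997, -0.0]
contact_force: [-0.4, 0.7, -0.5]
width: 0.179
```

Run:
```python
from h import *
o=get_obs();print(o["tcp_pos"],o["contact_force"],o["width"])
```

```text
[477.97500448 197.70912217   7.5034746 ] [-0.43248162  0.71041129 -0.51691874] 0.17895987744168196
```

>>> arm_command(
  increments=[
    [0, 0, 0.003, 0, 0, 0, 1],
    [0, 0, 0.002, 0, 0, 0, 1],
    [0, 0, 0, 0, 0, 0, 1],
    [0, 0, 0, 0, 0, 0, 1],
  ],
)

```text
time: 10.98
tcp_pos: [477.9, 198.4, 2.6]
tool_rot: [0.0, -0.082, 0.997, 0.0]
contact_force: [-0.8, 0.0, -1.3]
width: 0.179
```

>>> arm_command(
  increments=[
    [0, 0, 0, 0, 0, 0, 0.35],
    [0, 0, 0, 0, 0, 0, 0.3],
    [0, 0, 0, 0, 0, 0, 0.3],
    [0, 0, -0.01, 0, 0, 0, 0.3],
    [0, 0, -0.03, 0, 0, 0, 0.3],
  ],
)

```text
time: 11.4
tcp_pos: [475.2, 197.4, 40.0]
tool_rot: [-0.003, -0.082, 0.997, -0.001]
contact_force: [0.1, 0.5, 0.6]
width: 0.351
```

Run:
```python
from h import *
o=get_obs();print(o["tcp_pos"],o["contact_force"],o["width"])
w=grab_frame("wrist");cv2.imwrite("pics/w16.png",w[:,:,::-1])
```

```text
[475.1646141  197.41953286  40.04045984] [0.12048169 0.5089347  0.56217257] 0.35118034498917144
```

View pics/w16.png

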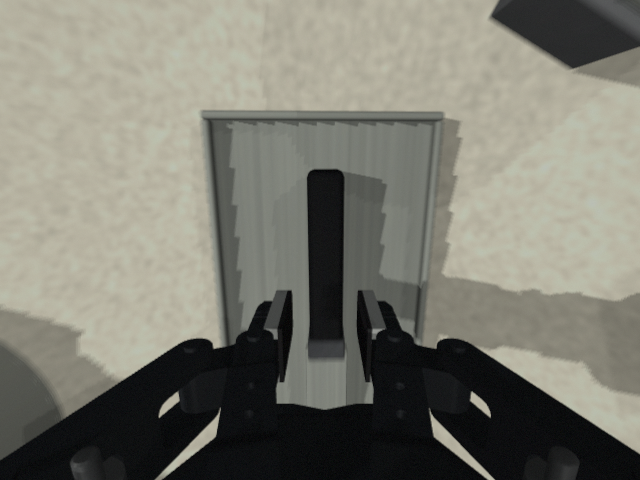

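>>> arm_command(
  increments=[
    [0, 0, -0.04, 0, 0, 0, 0],
    [0, 0, -0.04, 0, 0, 0, 0],
    [0, 0, -0.04, 0, 0, 0, 0],
    [0, 0, -0.03, 0, 0, 0, 0],
  ],
)

```text
time: 11.78
tcp_pos: [478.0, 198.6, 196.4]
tool_rot: [0.002, -0.082, 0.997, 0.0]
contact_force: [0.8, 0.7, -0.6]
width: 0.499
```

Run:
```python
from h import *
plan([443,-200,190],261,grip=0,mm=40)
```

```text
n 11 dist 400.2 ang 71.6
[[0.009, -0.0352, 0.0005, -0.01, 0.02, -6.51, 0], [0.013, -0.034, 0.0006, -0.01, 0.01, -6.51, 0], [0.0168, -0.0323, 0.0005, -0.0, 0.02, -6.52, 0], [0.0203, -0.0302, 0.0005, -0.01, 0.02, -6.51, 0], [0.0236, -0.0277, 0.0005, -0.01, 0.02, -6.51, 0]]
[[0.0265, -0.0248, 0.0006, -0.01, 0.01, -6.51, 0], [0.0293, -0.0217, 0.0005, -0.0, 0.02, -6.51, 0], [0.0315, -0.0182, 0.0006, -0.01, 0.02, -6.51, 0], [0.0333, -0.0145, 0.0005, -0.01, 0.02, -6.52, 0], [0.0348, -0.0106, 0.0006, -0.01, 0.01, -6.51, 0]]
[[0.0358, -0.0067, 0.0006, -0.01, 0.02, -6.51, 0]]
```

>>> arm_command(
  increments=[
    [0.009, -0.035, 0.0005, 0, 0, -6.5, 0],
    [0.013, -0.034, 0.0005, 0, 0, -6.5, 0],
    [0.017, -0.0323, 0.0005, 0, 0, -6.5, 0],
    [0.0203, -0.03, 0.0005, 0, 0, -6.5, 0],
    [0.0236, -0.0277, 0.0005, 0, 0, -6.5, 0],
  ],
)

```text
time: 12.2
tcp_pos: [461.1, 18.8, 190.8]
tool_rot: [0.001, -0.356, 0.934, -0.0]
contact_force: [0.4, -0.1, -0.3]
width: 0.502
```

>>> arm_command(
  increments=[
    [0.0265, -0.025, 0.0005, 0, 0, -6.5, 0],
    [0.0293, -0.0217, 0.0005, 0, 0, -6.5, 0],
    [0.0315, -0.018, 0.0005, 0, 0, -6.5, 0],
    [0.0333, -0.0145, 0.0005, 0, 0, -6.5, 0],
    [0.0348, -0.0106, 0.0005, 0, 0, -6.5, 0],
  ],
)

```text
time: 12.62
tcp_pos: [442.5, -154.0, 188.4]
tool_rot: [0.0, -0.593, 0.805, -0.001]
contact_force: [1.0, 0.2, 0.3]
width: 0.502
```

>>> arm_command(
  increments=[
    [0.0358, -0.0067, 0.0005, 0, 0, -6.5, 0],
    [0, 0, 0, 0, 0, 0, 0],
    [0, 0, 0, 0, 0, 0, 0],
    [0, 0, 0, 0, 0, 0, 0],
  ],
)

```text
time: 12.95
tcp_pos: [438.5, -187.5, 187.4]
tool_rot: [0.0, -0.633, 0.774, -0.0]
contact_force: [-0.1, 0.4, 0.0]
width: 0.5
```

Run:
```python
from h import *
o=get_obs();print(o["tcp_pos"],rq(o["tool_rot"]).as_matrix().round(3),o["qpos"].round(2))
np.save("o3.npy",o,allow_pickle=True)
w=grab_frame("wrist");cv2.imwrite("pics/w17.png",w[:,:,::-1])
t=grab_frame("top");cv2.imwrite("pics/t17f.png",t[:,:,::-1])
```

```text
[ 438.48945275 -187.52760308  187.35708716] [[-0.198 -0.98   0.   ]
 [-0.98   0.198  0.   ]
 [-0.    -0.    -1.   ]] [-0.4   0.17 -0.2   1.2   0.   -1.78]
```

View pics/w17.png

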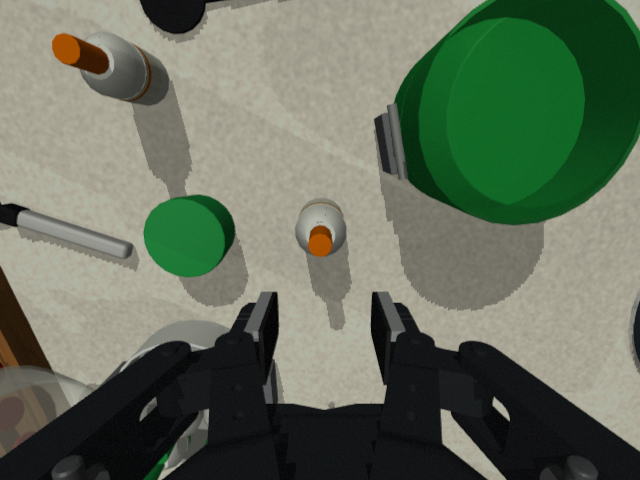

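View pics/t17f.png

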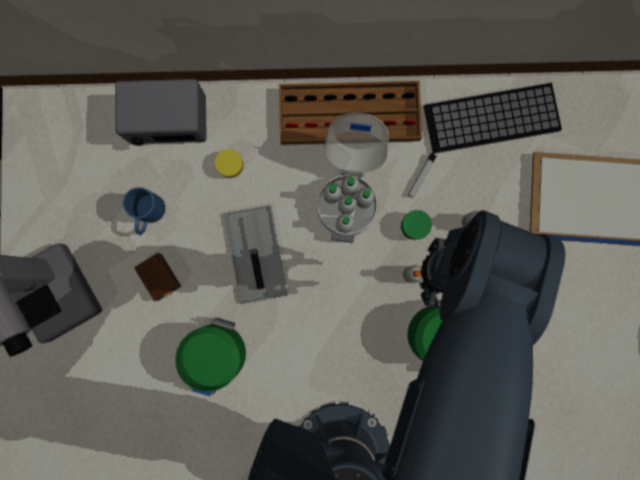

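Run:
```python
from h import *
o=np.load("o3.npy",allow_pickle=True).item(); c=cam("wrist",o); print(c[2])
im=cv2.imread("pics/w17.png")[:,:,::-1]
hsv=cv2.cvtColor(np.ascontiguousarray(im),cv2.COLOR_RGB2HSV);H,S,V=[hsv[:,:,i].astype(int) for i in range(3)]
for b in blobs(im,(H>3)&(H<18)&(S>150)&(V>100),60): print(b[0],b[1])
show("w17a.png",im,(280,190,80,80),5);show("w17b.png",im,(40,20,140,100),5)
for q in((320,243),(320,245)): print(onz(c,q,102))
# self-check: draw predicted cap rings
for name,p in(("a",onz(c,(320,244),102)),):
    for z in (102,72):
        print([proj(c,[p[0]+9*np.cos(k),p[1]+9*np.sin(k),z]).round(1) for k in (0,1.57,3.14,4.71)])
```

```text
[ 423.44475806 -256.49236903  337.42049071]
[ 52  33  28  32 677] [65.77400295 48.36779911]
[308 226  24  31 569] [319.46045694 241.53427065]
[  0 331  18  35 270] [  6.32222222 351.60740741]
[ 439.44196265 -192.38501312  102.        ]
[ 439.74390476 -190.90497413  102.        ]
[array([307.9, 246.3]), array([322.4, 255.6]), array([332.2, 241.7]), array([317.5, 232.2])]
[array([309.6, 236. ]), array([322.6, 244.4]), array([331.3, 231.8]), array([318.2, 223.3])]
```

View pics/w17a.png

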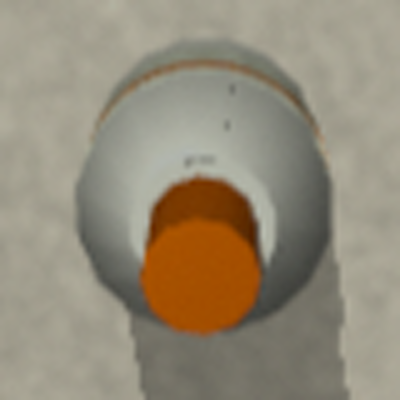

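View pics/w17b.png

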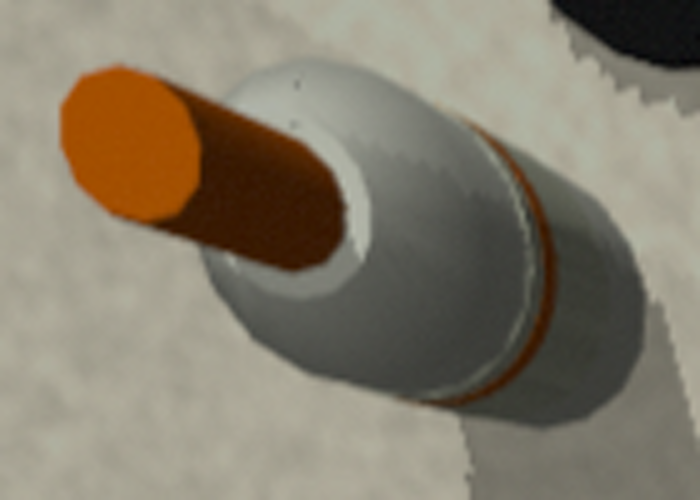

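Run:
```python
from h import *
plan([439.8,-190.8,67],260.9,grip=0,mm=30)
o=np.load("o3.npy",allow_pickle=True).item(); c=cam("wrist",o); print(onz(c,(66,48.8),102))
```

```text
n 5 dist 120.3 ang 2.2
[[0.0008, -0.0004, 0.024, -0.0, 0.0, -0.44, 0], [0.0007, -0.0003, 0.0241, -0.01, 0.0, -0.43, 0], [0.0008, -0.0003, 0.024, 0.0, 0.0, -0.44, 0], [0.0008, -0.0004, 0.0241, -0.0, 0.0, -0.43, 0], [0.0008, -0.0003, 0.024, -0.01, 0.0, -0.44, 0]]
[ 569.1218741 -346.1386342  102.       ]
```

>>> arm_command(
  increments=[
    [0.0008, -0.0004, 0.024, 0, 0, -0.44, 0],
    [0.0008, -0.0004, 0.024, 0, 0, -0.44, 0],
    [0.0008, -0.0004, 0.02, 0, 0, -0.44, 0],
    [0.0008, -0.0004, 0.014, 0, 0, -0.44, 0],
    [0, 0, 0, 0, 0, 0, 0],
  ],
)

```text
time: 13.47
tcp_pos: [438.3, -189.2, 102.6]
tool_rot: [-0.001, -0.647, 0.763, 0.002]
contact_force: [-0.1, -0.4, -0.1]
width: 0.498
```

>>> arm_command(
  increments=[
    [0, 0, 0, 0, 0, 0, 0],
    [0, 0, 0, 0, 0, 0, 0],
  ],
)

```text
time: 13.63
tcp_pos: [440.3, -190.5, 105.8]
tool_rot: [0.0, -0.646, 0.763, -0.0]
contact_force: [-0.7, 0.8, 0.3]
width: 0.503
```

Run:
```python
from h import *
w=grab_frame("wrist")
plan([439.8,-190.8,67],260.9,grip=0,mm=30)
o=get_obs();print(o["tcp_pos"],o["contact_force"]);c=cam("wrist",o)
cv2.imwrite("pics/w18.png",w[:,:,::-1])
print(proj(c,[439.8,-190.8,102]))
```

```text
n 2 dist 39.0 ang 0.4
[[0.0, 0.0004, 0.0195, -0.05, -0.01, -0.19, 0], [0.0001, 0.0003, 0.0195, -0.04, -0.02, -0.19, 0]]
[ 440.46965474 -190.79599105  106.03928569] [0.19606287 0.54679307 0.22510282]
[323.22593788 295.64878101]
```

View pics/w18.png

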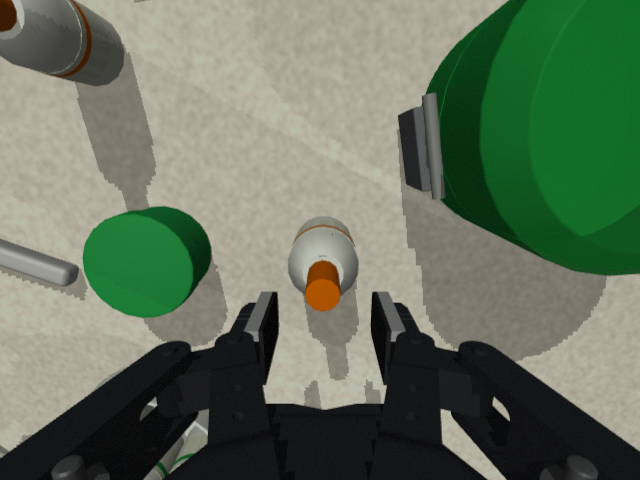

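>>> arm_command(
  increments=[
    [0, 0.0003, 0.015, 0, 0, 0, 0],
    [0, 0.0003, 0.014, 0, 0, 0, 0],
    [0, 0, 0.009, 0, 0, 0, 0],
    [0, 0, 0, 0, 0, 0, 0],
    [0, 0, 0, 0, 0, 0, 0],
  ],
)

```text
time: 14.1
tcp_pos: [439.1, -190.9, 67.3]
tool_rot: [-0.0, -0.646, 0.763, -0.0]
contact_force: [-0.2, -0.5, 0.9]
width: 0.5
```

Run:
```python
from h import *
o=get_obs();print(o["tcp_pos"],o["contact_force"])
w=grab_frame("wrist");show("w19.png",w,(240,200,180,180),4)
show("s19.png",grab_frame("side"),(330,110,100,100),6)
```

```text
[ 439.13851721 -190.89121443   67.28158499] [-0.15488224 -0.48168266  0.89827074]
```

View pics/w19.png

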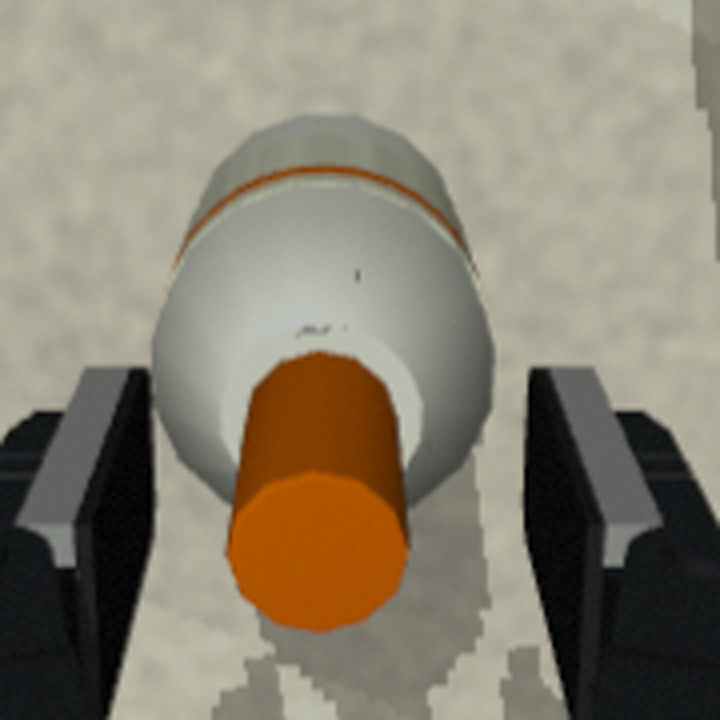

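View pics/s19.png

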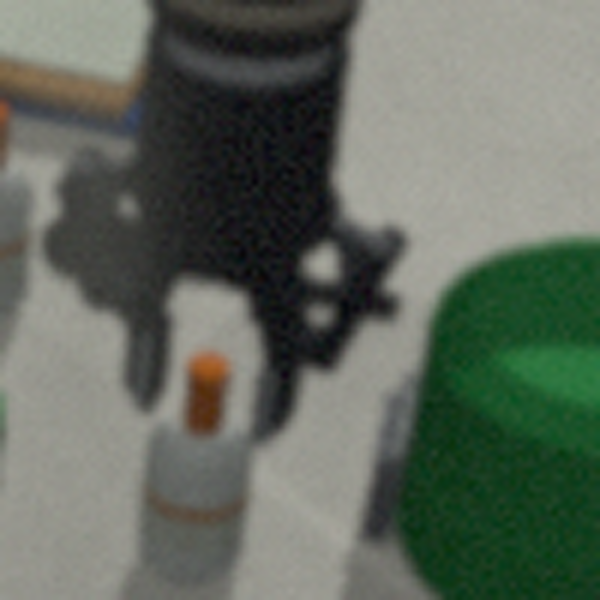

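Run:
```python
from h import *
o=get_obs();c=cam("wrist",o);p=onz(c,(320,337.5),102);print(p, rq(o["tool_rot"]).inv().apply(p-o["tcp_pos"]), o["tcp_pos"])
```

```text
[ 440.05207197 -191.11661019  102.        ] [ -0.09639228  -0.48537445 -34.27772373] [ 439.59272608 -191.14997809   67.7217983 ]
```

>>> arm_command(
  increments=[
    [0, 0, 0, 0, 0, 0, 1],
    [0, 0, 0, 0, 0, 0, 1],
    [0, 0, 0, 0, 0, 0, 1],
    [0, 0, 0, 0, 0, 0, 1],
    [0, 0, 0, 0, 0, 0, 1],
  ],
  grip_force=60,
)

```text
time: 14.62
tcp_pos: [439.5, -191.2, 67.5]
tool_rot: [0.0, -0.646, 0.763, -0.001]
contact_force: [0.2, 0.8, 6.1]
width: 0.188
```

>>> arm_command(
  increments=[
    [0, 0, -0.01, 0, 0, 0, 1],
    [0, 0, -0.025, 0, 0, 0, 1],
    [0, 0, -0.035, 0, 0, 0, 1],
    [0, 0, -0.03, 0, 0, 0, 1],
    [0, 0, 0, 0, 0, 0, 1],
  ],
)

```text
time: 15.03
tcp_pos: [441.5, -192.0, 172.1]
tool_rot: [0.002, -0.646, 0.763, -0.003]
contact_force: [0.7, 0.1, -1.4]
width: 0.19
```

Run:
```python
from h import *
o=get_obs();print(o["tcp_pos"],o["contact_force"],o["width"])
L=np.array([533.5,-18.3]);a=np.radians(-9.1);u=np.array([np.cos(a),np.sin(a)]);v=np.array([-u[1],u[0]])
D=L+84*u; print("D",D,"gap0",D-23.5*u+40.7*v,"gap1",D-23.5*u-40.7*v)
g=D-23.5*u+40.7*v
plan([g[0],g[1],167],260.9,grip=1,mm=38)
```

```text
[ 441.46476999 -192.00267338  172.08175264] [ 0.73716066  0.13326043 -1.42474896] 0.18983719703379284
D [616.44275977 -31.58527765] gap0 [599.67556865  12.31917887] gap1 [586.80150197 -68.056305  ]
n 7 dist 258.5 ang 0.6
[[-0.0325, -0.0175, 0.0008, -0.06, -0.02, -0.06, 1], [-0.0325, -0.0175, 0.0008, -0.06, -0.01, -0.06, 1], [-0.0325, -0.0175, 0.0008, -0.06, -0.02, -0.06, 1], [-0.0325, -0.0176, 0.0007, -0.06, -0.01, -0.06, 1], [-0.0324, -0.0176, 0.0008, -0.06, -0.02, -0.05, 1]]
[[-0.0325, -0.0176, 0.0007, -0.07, -0.02, -0.06, 1], [-0.0324, -0.0176, 0.0008, -0.06, -0.01, -0.06, 1]]
```

>>> arm_command(
  increments=[
    [-0.0325, -0.0175, -0.02, 0, 0, 0, 1],
    [-0.0325, -0.0175, -0.015, 0, 0, 0, 1],
    [-0.0325, -0.0175, 0, 0, 0, 0, 1],
    [-0.0325, -0.0175, 0, 0, 0, 0, 1],
    [-0.0325, -0.0175, 0, 0, 0, 0, 1],
  ],
)

```text
time: 15.45
tcp_pos: [552.8, -43.9, 201.6]
tool_rot: [0.0, -0.646, 0.763, -0.0]
contact_force: [1.0, -0.2, -0.3]
width: 0.187
```

>>> arm_command(
  increments=[
    [-0.0325, -0.0175, 0, 0, 0, 0, 1],
    [-0.032, -0.0175, 0, 0, 0, 0, 1],
    [0, 0, 0, 0, 0, 0, 1],
    [0, 0, 0, 0, 0, 0, 1],
  ],
)

```text
time: 15.78
tcp_pos: [597.7, 14.2, 200.4]
tool_rot: [-0.001, -0.647, 0.762, 0.0]
contact_force: [0.2, -0.5, -1.3]
width: 0.187
```

Run:
```python
from h import *
w=grab_frame("wrist");o=get_obs();print(o["tcp_pos"],rq(o["tool_rot"]).as_matrix().round(3),o["width"])
np.save("o4.npy",o,allow_pickle=True)
cv2.imwrite("pics/w20.png",w[:,:,::-1])
```

```text
[596.92480856  13.09368058 200.63263228] [[-0.164 -0.986 -0.002]
 [-0.987  0.164 -0.   ]
 [ 0.001  0.002 -1.   ]] 0.19149294057216376
```

View pics/w20.png

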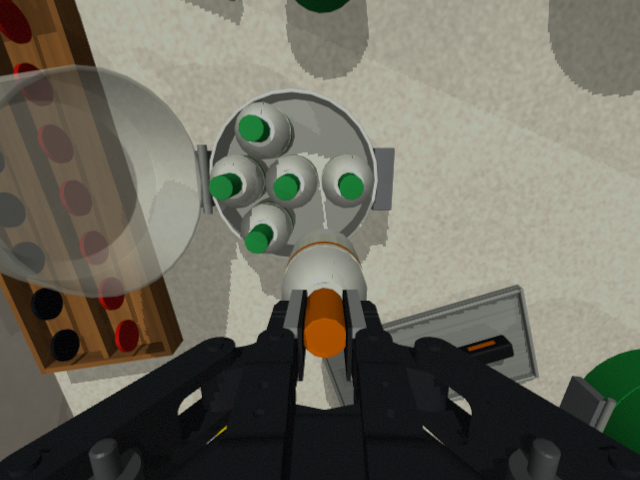

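Run:
```python
from h import *
from scipy.optimize import least_squares
o=np.load("o4.npy",allow_pickle=True).item(); c=cam("wrist",o)
im=cv2.imread("pics/w20.png")[:,:,::-1]
show("w20a.png",im,(205,85,190,180),4)
hsv=cv2.cvtColor(np.ascontiguousarray(im),cv2.COLOR_RGB2HSV);H,S,V=[hsv[:,:,i].astype(int) for i in range(3)]
m=(H>50)&(H<80)&(S>140)&(V>105); m[:100]=0;m[:,400:]=0
C=[]
for b in blobs(im,m,80):
    p=onz(c,b[1],106);print(b[0],b[1].round(1),p.round(1));C.append(p[:2])
C=np.array(C)
order=[]
a0=np.radians(-9.1);ctr=C[np.argmin(np.linalg.norm(C-C.mean(0),axis=1))]
ang=np.degrees(np.arctan2(*(C-ctr).T[::-1]))
print(ang.round(1),np.linalg.norm(C-ctr,axis=1).round(1))
```

```text
[239 115  24  26 493] [250.5 127.6] [631.8 -78.  106. ]
[340 175  23  24 432] [351.  186.9] [569.4 -26.9 106. ]
[209 176  23  23 416] [220.2 187.2] [662.4 -42.  106. ]
[274 176  23  24 427] [284.9 187.5] [616.5 -34.2 106. ]
[245 232  22  21 370] [255.6 242.1] [646.2   2.2 106. ]
[-70.7 171.2  -9.6   0.   50.8] [46.3 47.6 46.5  0.  47. ]
```

View pics/w20a.png

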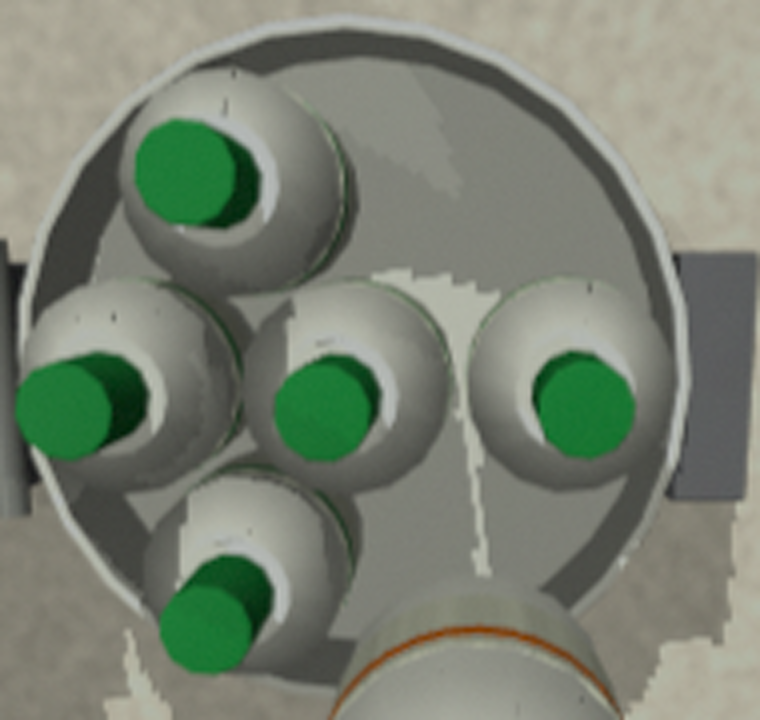

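Run:
```python
from h import *
o=get_obs();print(o["tcp_pos"])
plan([599.5,10.3,130],260.6,grip=1,mm=25)
```

```text
[596.92480856  13.09368058 200.63263228]
n 3 dist 70.7 ang 0.1
[[0.0008, -0.001, 0.0235, 0.03, -0.01, -0.01, 1], [0.0007, -0.0011, 0.0236, 0.04, -0.01, -0.01, 1], [0.0008, -0.001, 0.0235, 0.03, -0.02, -0.0, 1]]
```

>>> arm_command(
  increments=[
    [0.0008, -0.001, 0.02, 0, 0, 0, 1],
    [0.0008, -0.001, 0.02, 0, 0, 0, 1],
    [0.0008, -0.001, 0.02, 0, 0, 0, 1],
    [0, 0, 0, 0, 0, 0, 1],
    [0, 0, 0, 0, 0, 0, 1],
  ],
)

```text
time: 16.25
tcp_pos: [598.4, 8.6, 141.3]
tool_rot: [-0.001, -0.646, 0.764, 0.001]
contact_force: [0.3, -0.1, -0.2]
width: 0.189
```

>>> arm_command(
  increments=[
    [0, 0, 0, 0, 0, 0, 1],
  ],
)

```text
time: 16.33
tcp_pos: [599.8, 9.0, 142.9]
tool_rot: [0.0, -0.646, 0.764, -0.0]
contact_force: [-0.2, 0.0, -0.1]
width: 0.186
```

Run:
```python
from h import *
w=grab_frame("wrist");o=get_obs();print(o["tcp_pos"],rq(o["tool_rot"]).as_matrix().round(3)[2],o["contact_force"])
c=cam("wrist",o);im=w
show("w21.png",im,(190,130,230,180),3.4)
hsv=cv2.cvtColor(np.ascontiguousarray(im),cv2.COLOR_RGB2HSV);H,S,V=[hsv[:,:,i].astype(int) for i in range(3)]
m=(H>50)&(H<80)&(S>140)&(V>105); m[:,450:]=0
for b in blobs(im,m,80):
    p=onz(c,b[1],106);print(b[0],b[1].round(1),p.round(1))
show("s21.png",grab_frame("side"),(210,90,150,150),4)
```

```text
[600.20546876   9.1032228  143.20301986] [-0.    -0.002 -1.   ] [ 0.56668525 -0.19116759 -0.19668866]
[218 115  32  34 841] [233.2 131.3] [633.4 -76.6 106. ]
[349 192  31  30 708] [363.9 206.7] [570.8 -25.7 106. ]
[181 194  30  30 684] [195.5 208. ] [664.  -40.5 106. ]
[264 194  30  29 689] [278.5 207.9] [618.1 -32.8 106. ]
[229 263  28  27 579] [242.4 276.3] [647.6   3.8 106. ]
```

View pics/w21.png

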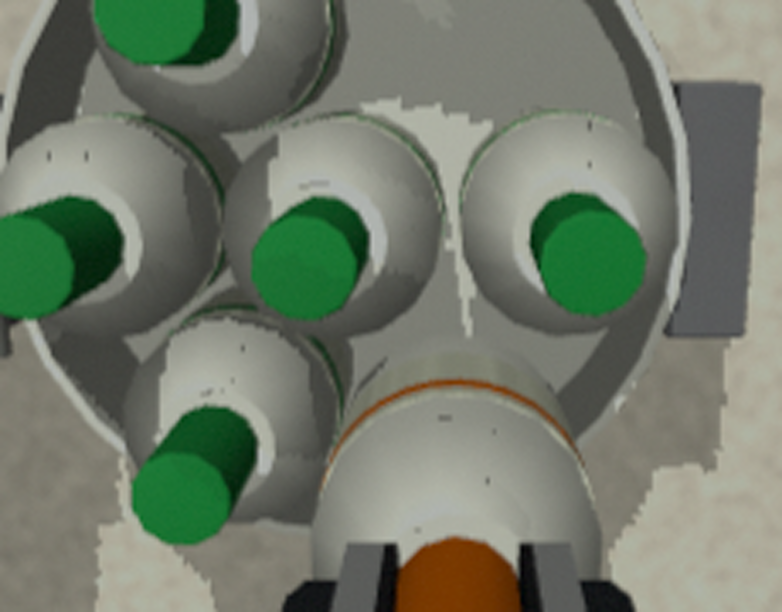

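View pics/s21.png

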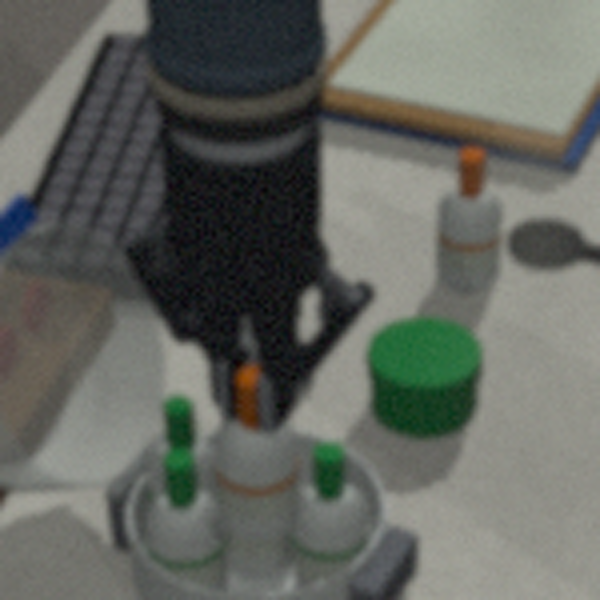

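Run:
```python
from h import *
plan([600.8,10.8,110],260.6,grip=1,mm=12)
```

```text
n 3 dist 33.3 ang 0.2
[[-0.0005, -0.0, 0.0111, -0.04, 0.0, -0.05, 1], [-0.0005, -0.0001, 0.0111, -0.04, 0.01, -0.04, 1], [-0.0006, -0.0001, 0.011, -0.04, 0.0, -0.05, 1]]
```

>>> arm_command(
  increments=[
    [-0.0008, 0, 0.01, -0.05, 0, 0, 1],
    [-0.0007, 0, 0.01, -0.05, 0, 0, 1],
    [0, 0, 0.01, 0, 0, 0, 1],
    [0, 0, 0.003, 0, 0, 0, 1],
    [0, 0, 0, 0, 0, 0, 1],
  ],
)

```text
time: 16.85
tcp_pos: [599.0, 11.2, 107.0]
tool_rot: [-0.002, -0.646, 0.763, 0.002]
contact_force: [-0.7, -1.2, -0.6]
width: 0.192
```

>>> arm_command(
  increments=[
    [0, 0, 0, 0, 0, 0, 1],
    [0, 0, 0, 0, 0, 0, 1],
  ],
)

```text
time: 17.02
tcp_pos: [600.2, 11.2, 108.9]
tool_rot: [-0.001, -0.646, 0.763, 0.001]
contact_force: [0.3, 0.0, -1.0]
width: 0.191
```

Run:
```python
from h import *
w=grab_frame("wrist");o=get_obs();print(o["tcp_pos"],rq(o["tool_rot"]).as_matrix().round(3)[2],o["contact_force"])
c=cam("wrist",o);im=w
show("w22.png",im,(160,130,260,200),3)
hsv=cv2.cvtColor(np.ascontiguousarray(im),cv2.COLOR_RGB2HSV);H,S,V=[hsv[:,:,i].astype(int) for i in range(3)]
m=(H>50)&(H<80)&(S>140)&(V>105); m[:,450:]=0
for b in blobs(im,m,80):
    p=onz(c,b[1],106);print(b[0],b[1].round(1),p.round(1))
```

```text
[600.24618535  11.10855769 109.01560366] [-0.     0.001 -1.   ] [ 0.85572462  0.72985733 -0.43371916]
[ 193  101   39   42 1287] [212.2 121.4] [632.9 -77.  106. ]
[ 150  197   37   37 1026] [167.7 215.5] [663.6 -40.8 106. ]
[ 354  196   38   37 1049] [372.4 214.1] [570.4 -25.9 106. ]
[ 251  198   37   36 1037] [268.9 215.7] [617.6 -33.  106. ]
[209 282  34  31 826] [225.9 297.1] [647.2   3.5 106. ]
```

View pics/w22.png

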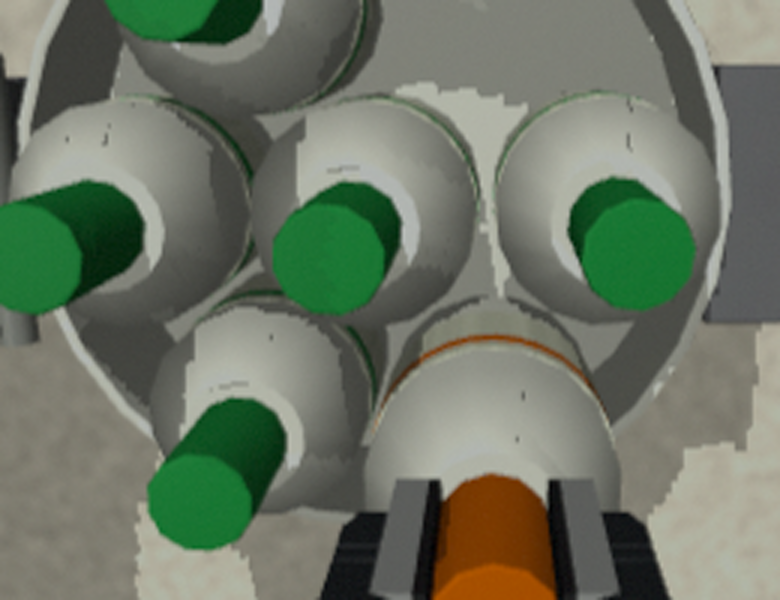

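>>> arm_command(
  increments=[
    [0.0003, 0, 0.009, 0, 0, 0, 1],
    [0, 0, 0.009, 0, 0, 0, 1],
    [0, 0, 0.008, 0, 0, 0, 1],
    [0, 0, 0.004, 0, 0, 0, 1],
    [0, 0, 0, 0, 0, 0, 1],
  ],
)

```text
time: 17.48
tcp_pos: [598.9, 10.8, 77.1]
tool_rot: [-0.002, -0.646, 0.763, 0.001]
contact_force: [0.0, 0.3, -1.0]
width: 0.19
```

>>> arm_command(
  increments=[
    [0, 0, 0, 0, 0, 0, 1],
    [0, 0, 0, 0, 0, 0, 1],
  ],
)

```text
time: 17.65
tcp_pos: [600.0, 10.8, 78.9]
tool_rot: [-0.001, -0.646, 0.763, 0.001]
contact_force: [-0.6, 0.1, -1.0]
width: 0.185
```

>>> arm_command(
  increments=[
    [0, 0, 0.003, 0, 0, 0, 1],
    [0, 0, 0.002, 0, 0, 0, 1],
    [0, 0, 0, 0, 0, 0, 1],
    [0, 0, 0, 0, 0, 0, 1],
  ],
)

```text
time: 17.98
tcp_pos: [599.8, 10.8, 73.6]
tool_rot: [-0.001, -0.646, 0.763, 0.001]
contact_force: [0.6, -0.0, -1.0]
width: 0.191
```

>>> arm_command(
  increments=[
    [0, 0, 0.001, 0, 0, 0, 1],
    [0, 0, 0.001, 0, 0, 0, 1],
    [0, 0, 0, 0, 0, 0, 1],
  ],
)

```text
time: 18.23
tcp_pos: [599.9, 10.8, 71.6]
tool_rot: [-0.001, -0.646, 0.763, 0.001]
contact_force: [-0.1, -0.5, 0.1]
width: 0.187
```

>>> arm_command(
  increments=[
    [0, 0, 0.001, 0, 0, 0, 1],
    [0, 0, 0, 0, 0, 0, 1],
  ],
)

```text
time: 18.4
tcp_pos: [600.3, 10.8, 71.5]
tool_rot: [-0.0, -0.646, 0.763, 0.0]
contact_force: [-1.2, 1.0, 5.1]
width: 0.189
```

Run:
```python
from h import *
o=get_obs();print(o["tcp_pos"],o["contact_force"])
show("w23.png",grab_frame("wrist"),(160,130,260,200),3)
```

```text
[600.27762317  10.81163224  71.49308513] [-1.17744365  1.00073288  5.10398871]
```

View pics/w23.png

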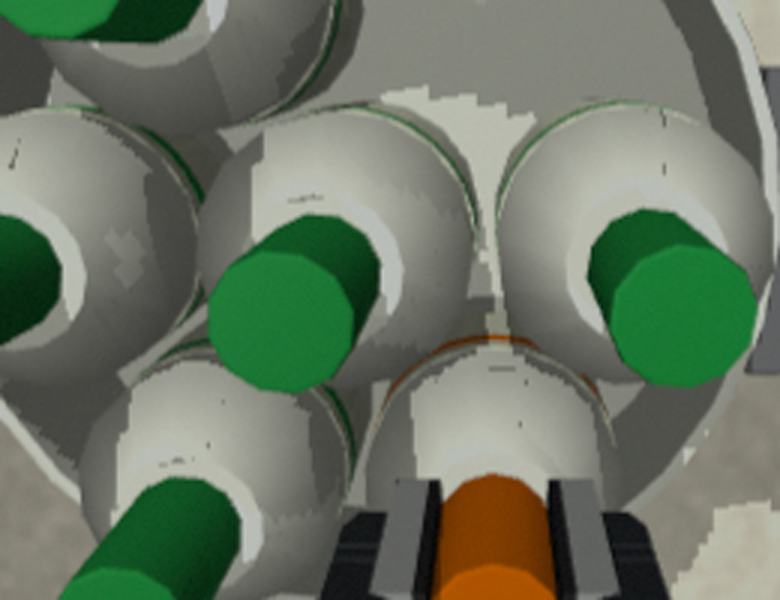

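>>> arm_command(
  increments=[
    [0, 0, 0, 0, 0, 0, 0.42],
    [0, 0, 0, 0, 0, 0, 0.42],
    [0, 0, 0, 0, 0, 0, 0.42],
    [0, 0, -0.01, 0, 0, 0, 0.42],
    [0, 0, -0.02, 0, 0, 0, 0.42],
  ],
)

```text
time: 18.87
tcp_pos: [598.3, 10.8, 99.3]
tool_rot: [-0.002, -0.646, 0.763, 0.002]
contact_force: [-0.2, 0.5, 0.5]
width: 0.295
```

>>> arm_command(
  increments=[
    [0, 0, -0.03, 0, 0, 0, 0.42],
    [0, 0, -0.035, 0, 0, 0, 0.3],
    [0, 0, -0.02, 0, 0, 0, 0],
    [0, 0, 0, 0, 0, 0, 0],
  ],
)

```text
time: 19.2
tcp_pos: [602.3, 10.8, 191.4]
tool_rot: [0.002, -0.646, 0.763, -0.002]
contact_force: [-0.1, 0.3, 0.6]
width: 0.499
```

Run:
```python
from h import *
o=get_obs();print(o["tcp_pos"],o["contact_force"],o["width"])
show("w24.png",grab_frame("wrist"),(160,100,260,200),3)
plan([569.1,-346.1,190],260.6,grip=0,mm=40)
```

```text
[602.33148388  10.83058225 191.41432758] [-0.09080395  0.3213727   0.62972496] 0.4989153668684781
n 9 dist 358.4 ang 0.2
[[0.0397, -0.003, -0.0001, -0.02, 0.01, -0.01, 0], [0.0397, -0.003, -0.0002, -0.02, 0.0, -0.01, 0], [0.0397, -0.003, -0.0001, -0.02, 0.01, -0.02, 0], [0.0397, -0.003, -0.0002, -0.02, 0.0, -0.01, 0], [0.0397, -0.0029, -0.0001, -0.02, 0.01, -0.01, 0]]
[[0.0398, -0.003, -0.0001, -0.02, 0.0, -0.01, 0], [0.0397, -0.003, -0.0002, -0.02, 0.01, -0.02, 0], [0.0397, -0.0029, -0.0001, -0.03, 0.0, -0.01, 0], [0.0397, -0.0029, -0.0001, -0.02, 0.01, -0.01, 0]]
```

View pics/w24.png

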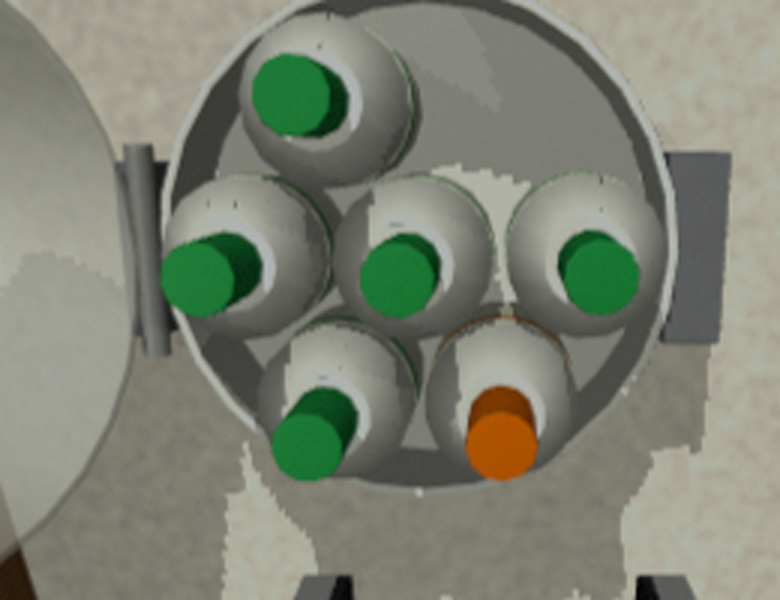

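The first spare now stands in gap0. Next is spare B.

>>> arm_command(
  increments=[
    [0.0395, -0.003, 0, 0, 0, 0, 0],
    [0.0395, -0.003, 0, 0, 0, 0, 0],
    [0.0395, -0.003, 0, 0, 0, 0, 0],
    [0.0395, -0.003, 0, 0, 0, 0, 0],
    [0.0395, -0.003, 0, 0, 0, 0, 0],
  ],
)

```text
time: 19.67
tcp_pos: [581.2, -187.9, 184.9]
tool_rot: [-0.001, -0.646, 0.763, 0.001]
contact_force: [2.0, 0.1, 0.0]
width: 0.499
```

>>> arm_command(
  increments=[
    [0.0395, -0.003, 0, 0, 0, 0, 0],
    [0.0395, -0.003, 0, 0, 0, 0, 0],
    [0.0395, -0.003, 0, 0, 0, 0, 0],
    [0.0395, -0.003, 0, 0, 0, 0, 0],
    [0, 0, 0, 0, 0, 0, 0],
  ],
)

```text
time: 20.08
tcp_pos: [566.2, -350.6, 183.9]
tool_rot: [-0.002, -0.644, 0.765, 0.001]
contact_force: [-0.8, 0.7, -1.1]
width: 0.501
```

>>> arm_command(
  increments=[
    [0, 0, 0, 0, 0, 0, 0],
    [0, 0, 0, 0, 0, 0, 0],
  ],
)

```text
time: 20.25
tcp_pos: [567.3, -344.1, 184.6]
tool_rot: [-0.001, -0.646, 0.764, 0.002]
contact_force: [0.7, 0.0, 0.7]
width: 0.501
```

```bash
cat >> h.py <<'E'
def capb(tag):
    w=grab_frame("wrist");o=get_obs();c=cam("wrist",o);print(o["tcp_pos"],o["contact_force"],o["qpos"].round(2))
    hsv=cv2.cvtColor(w,cv2.COLOR_RGB2HSV);H,S,V=[hsv[:,:,i].astype(int) for i in range(3)]
    cv2.imwrite(f"pics/{tag}.png",w[:,:,::-1])
    for b in blobs(w,(H>3)&(H<18)&(S>150)&(V>140),60): print(b[0],b[1].round(1),onz(c,b[1],102).round(1),b[2][:,1].max())
E
python3 - <<'E'
from h import *
capb("w25")
E
```

```text
[ 567.65480303 -343.40295291  184.99064391] [-0.04104987  0.75602952 -0.49162391] [-0.54  0.5   0.28  1.36 -0.   -1.95]
[308 236  24  23 420] [319.2 246.7] [ 569.4 -346.1  102. ] 258
```

View pics/w25.png

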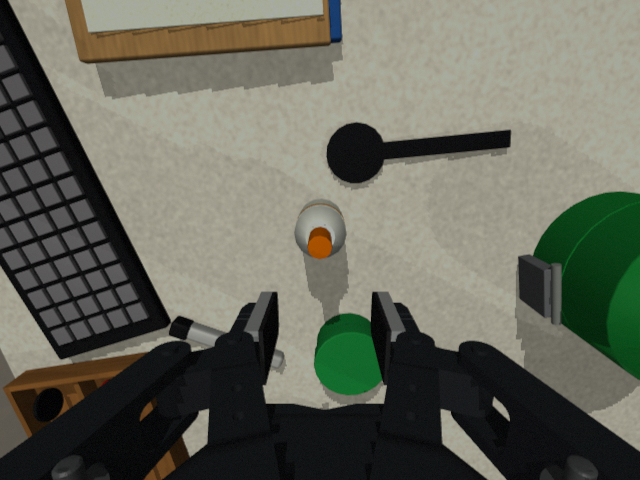

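Run:
```python
from h import *
plan([569.3,-346.1,100],260.6,grip=0,mm=22)
```

```text
n 4 dist 85.0 ang 0.2
[[0.0006, -0.0006, 0.0212, 0.04, 0.01, -0.02, 0], [0.0006, -0.0006, 0.0213, 0.05, 0.01, -0.03, 0], [0.0006, -0.0005, 0.0212, 0.04, 0.01, -0.02, 0], [0.0006, -0.0005, 0.0213, 0.05, 0.01, -0.02, 0]]
```

>>> arm_command(
  increments=[
    [0.0006, -0.0005, 0.021, 0.05, 0, 0, 0],
    [0.0006, -0.0005, 0.021, 0.05, 0, 0, 0],
    [0.0006, -0.0005, 0.021, 0, 0, 0, 0],
    [0.0006, -0.0005, 0.02, 0, 0, 0, 0],
    [0, 0, 0, 0, 0, 0, 0],
  ],
)

```text
time: 20.72
tcp_pos: [567.9, -344.1, 98.7]
tool_rot: [-0.001, -0.647, 0.763, 0.003]
contact_force: [-1.4, 0.4, -0.0]
width: 0.495
```

>>> arm_command(
  increments=[
    [0, 0, 0, 0, 0, 0, 0],
    [0, 0, 0, 0, 0, 0, 0],
  ],
)

```text
time: 20.88
tcp_pos: [570.2, -346.3, 104.0]
tool_rot: [0.0, -0.647, 0.763, -0.001]
contact_force: [0.3, -0.7, 0.6]
width: 0.504
```

Run:
```python
from h import *
capb("w26")
plan([569.3,-346.1,67.3],260.6,grip=0,mm=15)
```

```text
[ 570.41511683 -346.66160435  104.37480835] [ 0.92469059 -0.20959064  0.9250061 ] [-0.55  0.53  0.14  1.17 -0.   -1.95]
[307 280  34  32 846] [323.9 296. ] [ 569.3 -347.2  102. ] 311
n 3 dist 37.1 ang 0.1
[[-0.0001, 0.0004, 0.0124, -0.04, -0.02, -0.02, 0], [-0.0002, 0.0004, 0.0123, -0.03, -0.01, -0.01, 0], [-0.0001, 0.0004, 0.0124, -0.04, -0.02, -0.02, 0]]
```

>>> arm_command(
  increments=[
    [0, 0.0004, 0.014, 0, 0, 0, 0],
    [0, 0.0004, 0.013, 0, 0, 0, 0],
    [0, 0, 0.009, 0, 0, 0, 0],
    [0, 0, 0, 0, 0, 0, 0],
    [0, 0, 0, 0, 0, 0, 0],
  ],
)

```text
time: 21.35
tcp_pos: [568.8, -346.8, 67.2]
tool_rot: [-0.0, -0.646, 0.763, -0.0]
contact_force: [0.3, -0.5, 0.4]
width: 0.498
```

Run:
```python
from h import *
capb("w27")
o=get_obs();print(rq(o["tool_rot"]).as_matrix()[2].round(3))
```

```text
[ 569.07570807 -347.02758645   67.63497682] [ 0.21329859 -0.44340596 -0.78262217] [-0.55  0.56  0.08  1.09 -0.   -1.95]
[ 299  318   44   40 1330] [320.6 337.7] [ 569.3 -346.9  102. ] 357
[ 0.    -0.001 -1.   ]
```

Spare B's cap is within 0.3 mm of the jaw axis, so I'll grip and lift it high.

>>> arm_command(
  increments=[
    [0, 0, 0, 0, 0, 0, 1],
    [0, 0, 0, 0, 0, 0, 1],
    [0, 0, 0, 0, 0, 0, 1],
    [0, 0, 0, 0, 0, 0, 1],
    [0, 0, 0, 0, 0, 0, 1],
  ],
  grip_force=60,
)

```text
time: 21.82
tcp_pos: [569.4, -347.2, 67.7]
tool_rot: [0.0, -0.646, 0.763, -0.001]
contact_force: [0.8, 0.4, 6.0]
width: 0.19
```

Run:
```python
from h import *
o=get_obs();print(o["tcp_pos"],o["width"])
D=np.array([617.1,-33.2]);g=D+47*np.array([np.cos(np.radians(-129.4+10-10+0)),0])*0
a=np.radians(240-9.4);g=D+47*np.array([np.cos(a),np.sin(a)]);print(g)
```

```text
[ 569.39614838 -347.21826387   67.70965078] 0.1895459641147696
[587.26766588 -69.51847795]
```

>>> arm_command(
  increments=[
    [0, 0, -0.01, 0, 0, 0, 1],
    [0, 0, -0.03, 0, 0, 0, 1],
    [0, 0, -0.04, 0, 0, 0, 1],
    [0, 0, -0.04, 0, 0, 0, 1],
    [0, 0, -0.015, 0, 0, 0, 1],
  ],
)

```text
time: 22.23
tcp_pos: [569.7, -347.6, 208.0]
tool_rot: [0.001, -0.646, 0.763, -0.003]
contact_force: [0.5, -0.8, -0.5]
width: 0.186
```

Run:
```python
from h import *
o=get_obs();print(o["tcp_pos"],o["width"])
plan([587.3,-69.5,200],260.6,grip=1,mm=38)
```

```text
[ 569.71862417 -347.56661444  208.03890487] 0.18595043637774752
n 8 dist 278.7 ang 0.4
[[-0.0346, 0.0036, 0.0009, -0.04, -0.02, -0.01, 1], [-0.0347, 0.0036, 0.0009, -0.04, -0.02, -0.02, 1], [-0.0346, 0.0035, 0.0009, -0.04, -0.01, -0.01, 1], [-0.0347, 0.0036, 0.001, -0.05, -0.02, -0.02, 1], [-0.0346, 0.0035, 0.0009, -0.04, -0.02, -0.01, 1]]
[[-0.0347, 0.0036, 0.001, -0.04, -0.02, -0.02, 1], [-0.0346, 0.0035, 0.001, -0.04, -0.02, -0.01, 1], [-0.0347, 0.0035, 0.001, -0.04, -0.01, -0.01, 1]]
```

>>> arm_command(
  increments=[
    [-0.0346, 0.0036, 0, -0.04, 0, 0, 1],
    [-0.0346, 0.0036, 0, -0.04, 0, 0, 1],
    [-0.0346, 0.0036, 0, -0.04, 0, 0, 1],
    [-0.0346, 0.0036, 0, -0.04, 0, 0, 1],
    [-0.0346, 0.0036, 0, -0.04, 0, 0, 1],
  ],
)

```text
time: 22.65
tcp_pos: [578.9, -171.7, 202.1]
tool_rot: [-0.001, -0.646, 0.763, 0.001]
contact_force: [0.8, -0.9, -0.6]
width: 0.188
```

>>> arm_command(
  increments=[
    [-0.0346, 0.0036, 0, 0, 0, 0, 1],
    [-0.0346, 0.0036, 0, 0, 0, 0, 1],
    [-0.0346, 0.0036, 0, 0, 0, 0, 1],
    [0, 0, 0, 0, 0, 0, 1],
    [0, 0, 0, 0, 0, 0, 1],
  ],
)

```text
time: 23.07
tcp_pos: [585.8, -67.2, 202.2]
tool_rot: [-0.001, -0.647, 0.762, 0.001]
contact_force: [0.4, -0.3, -1.4]
width: 0.186
```

>>> arm_command(
  increments=[
    [0, 0, 0, 0, 0, 0, 1],
    [0, 0, 0, 0, 0, 0, 1],
  ],
)

```text
time: 23.23
tcp_pos: [585.9, -70.0, 201.8]
tool_rot: [-0.001, -0.646, 0.764, 0.001]
contact_force: [-0.2, -0.9, -1.2]
width: 0.189
```

```bash
cat >> h.py <<'E'
def green(tag,box=None):
    w=grab_frame("wrist");o=get_obs();c=cam("wrist",o);print(o["tcp_pos"],o["contact_force"],rq(o["tool_rot"]).as_matrix()[2].round(3))
    hsv=cv2.cvtColor(w,cv2.COLOR_RGB2HSV);H,S,V=[hsv[:,:,i].astype(int) for i in range(3)]
    cv2.imwrite(f"pics/{tag}.png",w[:,:,::-1])
    for b in blobs(w,(H>50)&(H<80)&(S>140)&(V>105),80): print(b[0],b[1].round(1),onz(c,b[1],106).round(1))
E
python3 - <<'E'
from h import *
green("w28")
plan([587.1,-69.5,142],260.6,grip=1,mm=20)
E
```

```text
[585.89498579 -70.21670471 201.76888665] [ 0.63491212 -0.30874398 -1.5815868 ] [ 0.     0.004 -1.   ]
[ 280   14   86   96 5628] [319.8  57.6] [ 566.2 -196.1  106. ]
[250 237  21  20 311] [259.2 246.9] [633.3 -76.8 106. ]
[223 287  20  19 290] [232.1 295.8] [663.4 -40.9 106. ]
n 3 dist 59.8 ang 0.3
[[-0.0003, -0.0004, 0.0199, 0.07, -0.01, -0.06, 1], [-0.0003, -0.0004, 0.0199, 0.07, -0.0, -0.07, 1], [-0.0003, -0.0004, 0.02, 0.07, -0.01, -0.06, 1]]
```

View pics/w28.png

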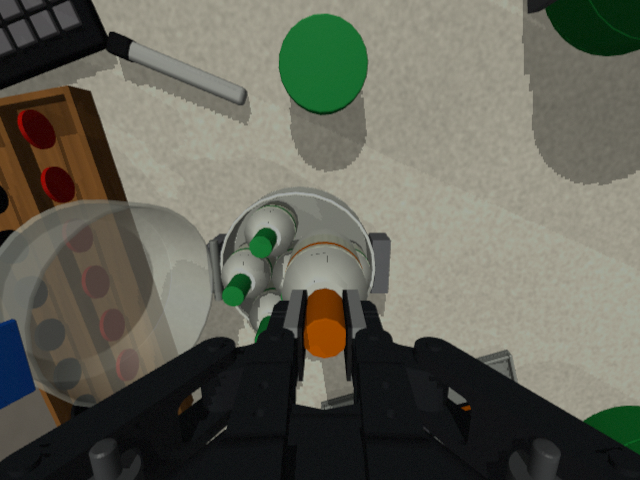

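>>> arm_command(
  increments=[
    [-0.0003, -0.0004, 0.02, 0.07, 0, 0, 1],
    [-0.0003, -0.0004, 0.02, 0.07, 0, 0, 1],
    [-0.0003, -0.0004, 0.02, 0.07, 0, 0, 1],
    [0, 0, 0, 0, 0, 0, 1],
    [0, 0, 0, 0, 0, 0, 1],
  ],
)

```text
time: 23.7
tcp_pos: [586.4, -69.3, 141.2]
tool_rot: [-0.001, -0.645, 0.764, 0.001]
contact_force: [-0.2, -0.2, -1.1]
width: 0.192
```

>>> arm_command(
  increments=[
    [0, 0, 0, 0, 0, 0, 1],
    [0, 0, 0, 0, 0, 0, 1],
  ],
)

```text
time: 23.87
tcp_pos: [588.0, -68.9, 143.1]
tool_rot: [0.001, -0.646, 0.764, -0.001]
contact_force: [0.2, 0.2, -1.2]
width: 0.184
```

Run:
```python
from h import *
green("w29")
plan([587.1,-69.5,109],260.6,grip=1,mm=10)
show("s29.png",grab_frame("side"),(210,90,150,150),4)
```

```text
[587.9709075  -68.8069027  143.09604473] [ 1.56346686 -0.25049065 -0.67260398] [ 0.    -0.002 -1.   ]
[ 273    0  101   91 5391] [314.9  34.9] [ 571.1 -191.4  106. ]
[232 259  26  27 371] [242.3 273.1] [634.9 -76.1 106. ]
[199 321  26  19 322] [210.1 329.8] [663.5 -42.6 106. ]
n 4 dist 34.1 ang 0.2
[[0.0002, 0.0002, 0.0085, -0.03, -0.0, -0.03, 1], [0.0002, 0.0002, 0.0085, -0.03, -0.0, -0.04, 1], [0.0002, 0.0002, 0.0086, -0.04, -0.0, -0.03, 1], [0.0002, 0.0002, 0.0085, -0.03, -0.0, -0.04, 1]]
```

View pics/s29.png

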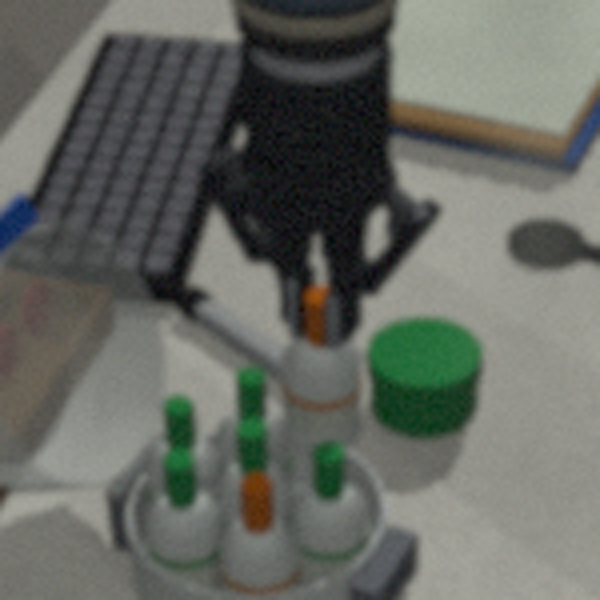

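>>> arm_command(
  increments=[
    [0.0003, 0.0004, 0.0085, -0.03, 0, 0, 1],
    [0.0002, 0.0004, 0.0085, -0.03, 0, 0, 1],
    [0, 0, 0.0085, 0, 0, 0, 1],
    [0, 0, 0.0085, 0, 0, 0, 1],
    [0, 0, 0, 0, 0, 0, 1],
  ],
)

```text
time: 24.38
tcp_pos: [585.0, -68.6, 105.3]
tool_rot: [-0.002, -0.646, 0.763, 0.002]
contact_force: [0.0, -0.1, -1.1]
width: 0.191
```

>>> arm_command(
  increments=[
    [0, 0, 0, 0, 0, 0, 1],
    [0, 0, 0, 0, 0, 0, 1],
  ],
)

```text
time: 24.55
tcp_pos: [586.4, -68.7, 107.7]
tool_rot: [-0.0, -0.646, 0.763, 0.0]
contact_force: [0.6, -0.4, -0.6]
width: 0.192
```

Run:
```python
from h import *
green("w30")
show("w30a.png",cv2.imread("pics/w30.png")[:,:,::-1],(160,180,260,200),3)
```

```text
[586.53832305 -68.71025352 107.93107178] [-0.8799961  -0.14785547 -0.98604873] [ 0.     0.001 -1.   ]
[ 260    0  108   87 5027] [307.7  31.2] [ 573.  -183.1  106. ]
[209 282  34  31 724] [224.7 297.2] [633.6 -76.8 106. ]
```

View pics/w30a.png

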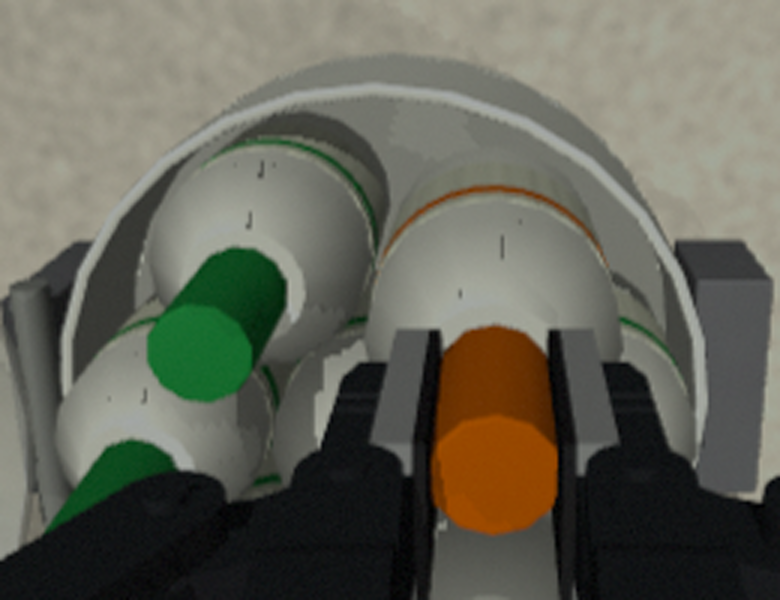

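>>> arm_command(
  increments=[
    [0.0003, -0.0003, 0.009, 0, 0, 0, 1],
    [0, 0, 0.009, 0, 0, 0, 1],
    [0, 0, 0.008, 0, 0, 0, 1],
    [0, 0, 0.003, 0, 0, 0, 1],
    [0, 0, 0, 0, 0, 0, 1],
  ],
)

```text
time: 25.02
tcp_pos: [585.6, -69.0, 77.3]
tool_rot: [-0.001, -0.646, 0.763, 0.001]
contact_force: [-0.9, 0.6, -1.7]
width: 0.194
```

>>> arm_command(
  increments=[
    [0, 0, 0, 0, 0, 0, 1],
    [0, 0, 0, 0, 0, 0, 1],
    [0, 0, 0, 0, 0, 0, 1],
  ],
)

```text
time: 25.27
tcp_pos: [586.8, -69.1, 79.1]
tool_rot: [-0.0, -0.646, 0.763, 0.0]
contact_force: [-0.5, 0.1, -0.8]
width: 0.195
```

>>> arm_command(
  increments=[
    [0, 0, 0.003, 0, 0, 0, 1],
    [0, 0, 0.002, 0, 0, 0, 1],
    [0, 0, 0.001, 0, 0, 0, 1],
    [0, 0, 0, 0, 0, 0, 1],
    [0, 0, 0, 0, 0, 0, 1],
  ],
)

```text
time: 25.68
tcp_pos: [586.5, -69.1, 72.6]
tool_rot: [-0.0, -0.646, 0.763, 0.0]
contact_force: [1.0, 0.0, -1.0]
width: 0.191
```

>>> arm_command(
  increments=[
    [0, 0, 0.001, 0, 0, 0, 1],
    [0, 0, 0, 0, 0, 0, 1],
    [0, 0, 0, 0, 0, 0, 1],
  ],
)

```text
time: 25.93
tcp_pos: [586.6, -69.1, 71.8]
tool_rot: [-0.0, -0.646, 0.763, 0.0]
contact_force: [-0.6, 0.1, -1.2]
width: 0.19
```

>>> arm_command(
  increments=[
    [0, 0, 0.001, 0, 0, 0, 1],
    [0, 0, 0, 0, 0, 0, 1],
    [0, 0, 0, 0, 0, 0, 1],
  ],
)

```text
time: 26.18
tcp_pos: [586.9, -69.1, 71.6]
tool_rot: [0.0, -0.646, 0.763, -0.0]
contact_force: [-1.7, 0.1, 6.0]
width: 0.191
```

The foot has reached the floor (6 N up, the same height as the first bottle). I'll release it and lift.

>>> arm_command(
  increments=[
    [0, 0, 0, 0, 0, 0, 0.42],
    [0, 0, 0, 0, 0, 0, 0.42],
    [0, 0, 0, 0, 0, 0, 0.42],
    [0, 0, -0.01, 0, 0, 0, 0.42],
    [0, 0, -0.02, 0, 0, 0, 0.42],
  ],
)

```text
time: 26.6
tcp_pos: [585.0, -68.9, 99.3]
tool_rot: [-0.002, -0.646, 0.763, 0.002]
contact_force: [-0.1, 0.1, 0.1]
width: 0.291
```

>>> arm_command(
  increments=[
    [0, 0, -0.03, 0, 0, 0, 0.42],
    [0, 0, -0.035, 0, 0, 0, 0.42],
    [0, 0, -0.035, 0, 0, 0, 0.42],
    [0.03, 0, -0.02, 0, 0, 0, 0.42],
    [0.04, 0, 0, 0, 0, 0, 0.42],
  ],
)

```text
time: 27.02
tcp_pos: [577.5, -137.1, 226.7]
tool_rot: [0.002, -0.648, 0.762, -0.003]
contact_force: [1.4, -0.5, 0.2]
width: 0.288
```

>>> arm_command(
  increments=[
    [0.04, 0.02, 0, 0, 0, 0, 0.42],
    [0.04, 0.02, 0, 0, 0, 0, 0.42],
    [0.03, 0.02, 0, 0, 0, 0, 0.42],
    [0, 0, 0, 0, 0, 0, 0.42],
  ],
)

```text
time: 27.35
tcp_pos: [497.5, -235.6, 221.8]
tool_rot: [-0.001, -0.644, 0.765, 0.0]
contact_force: [0.1, -0.6, 0.6]
width: 0.289
```

Run:
```python
from h import *
o=get_obs();print(o["time"],o["tcp_pos"],o["contact_force"])
t=grab_frame("top");cv2.imwrite("pics/t31.png",t[:,:,::-1]);show("t31a.png",t,(220,100,200,200),3)
s=grab_frame("side");show("s31.png",s,(180,120,220,165),3.6)
```

```text
27.35 [ 497.4926187  -235.59002177  221.79258245] [ 0.1481369  -0.62704578  0.60589173]
```

View pics/t31a.png

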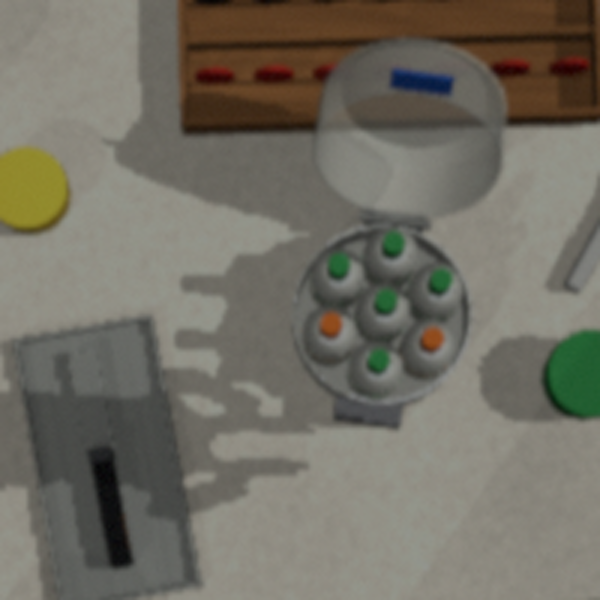

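View pics/s31.png

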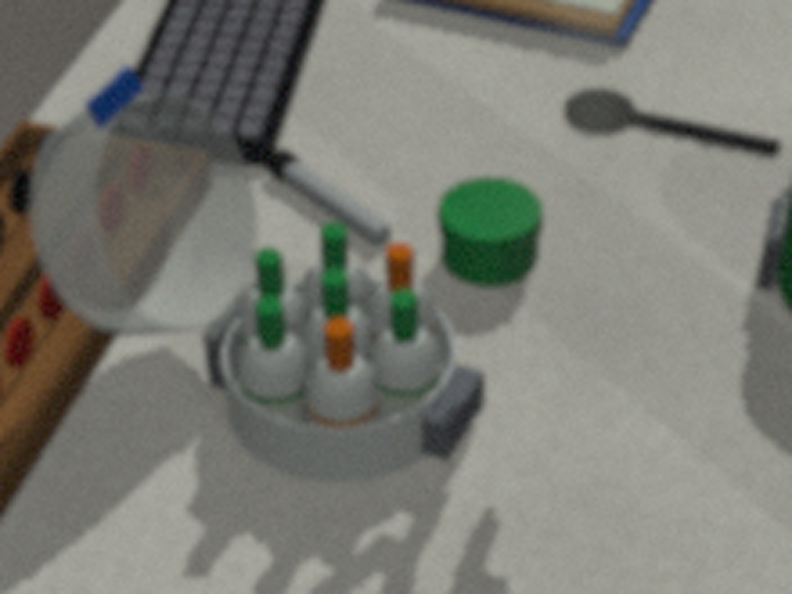

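View pics/t31.png

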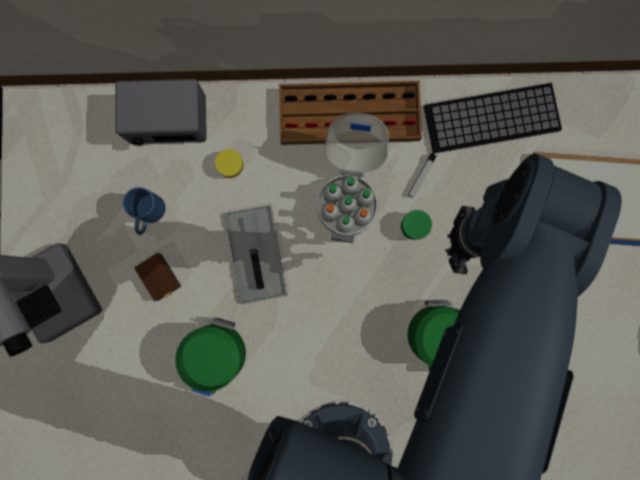

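The seven caps form a clean honeycomb. The cover is open, the lever is in the tray and the bystanders are where they were. The arm is clear, so I'll let it settle and hand in.

>>> arm_command(
  increments=[
    [0, 0, 0, 0, 0, 0, 0.42],
    [0, 0, 0, 0, 0, 0, 0.42],
    [0, 0, 0, 0, 0, 0, 0.42],
  ],
)

```text
time: 27.7
tcp_pos: [502.1, -230.9, 220.8]
tool_rot: [-0.0, -0.647, 0.763, 0.0]
contact_force: [1.0, 0.7, -0.4]
width: 0.291
```

Run:
```python
from workcell import *
print(get_obs()["time"],finish_job())
```

```text
the job is handed in; nothing more can be done
27.7 None
```

I handed the job in at 27.7 s, with no verdict reported. I levered the cover up with the lid lever until it fell fully open, then laid the lever back in the middle of its tray. Both orange-capped bottles went into the empty places, and I let each go only after the force reading showed its foot on the drum floor (5–6 N).

**Last checks:** the final top and side views show seven upright caps in a honeycomb, the cover open, the lever in its tray, the bystanders in place and the arm clear. I judged these by eye and did not measure the final tilt or cover angle.

**Disagreements:**
- **Fingertips:** `tcp_to_tips` gives 22 mm ahead of the TCP, but the wrist and side views put the tips about 8 mm behind it. My first close on the lever therefore missed, closing above the handle without moving anything; going about 26 mm lower fixed it.
- **Drum centre:** the estimates from the lip and from the caps differed by about 2 to 3 mm. I used the close-range cap measurements.

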